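# Slide the tall aftershave flask back into its guard

### The arm

A 6-joint arm with a two-finger parallel gripper is mounted at the origin on the work surface. World frame = base frame: x ahead of the robot, y to its left, z up, the work surface at z = 0. Lengths are in m, angles in rad, forces in N, time in s.
With the tool pointing down it reaches from about 0.3 to 0.825 m from the base axis. Payload 5.4 kg.
Tool frame: the origin (TCP) lies at the very end of the fingers, on their centre line; the grasp point (between the pads) lies ctrl.hold_point_z behind it (ctrl.hold_point_z is the distance from the TCP to the grasp point, in m); z points along the fingers, y is the line along which they close (so a half turn about z gives the same grasp; the last joint's range is limited). The gripper opens to 92 mm and grips with 3 to 60 N. Pads are 20 mm wide; open, the fingers measure 128 mm over their backs; the gripper's body (75 mm by 189 mm) begins 69 mm behind the grasp point.
Start: joints at [1.034, 0.158, 1.597, -0, 1.386, -0.21], TCP at [0.185, 0.545, 0.187] pointing down, gripper open.
Joint ranges: [-2.91, 2.91], [-0.94, 2.29], [0.18, 2.7], [-1.29, 4.43], [0.17, 2.64], [-3, 3]. Speed limits (rad/s): [2.57, 2.57, 3.14, 3.14, 3.14, 3.14].

### API

Orientations are given as a unit quaternion [w, x, y, z].
In Python, from station import ctrl, read_camera, workorder, regions_of gives the robot as it stands.
- The arm moves only by the tool servo_tool, never from a script. Its argument "motion" is a list of rows, each an object of numbers: "wx", "wy", "wz": the turn, a rotation vector about the tool's x, y, z in degrees; "tx", "ty", "tz": the shift along the tool's x, y, z in m; "grip": the opening in per cent of the stroke, from 0 (shut) to 100 (fully open). A call has 1 to 8 rows; each row is the pose to reach, as a shift and turn from the pose commanded when the call began, along the tool's axes at that moment; what a row does not reach only later rows make up. A row lasts 1/10 s, in which the tool goes at most 50 mm and 8.59 degrees, less where a joint would pass 70% of its speed; a pose out of reach is approached as far as the arm can. A call with a gripper value outside its range is refused whole. The fingers move at their own pace and stop on an object; the grip force is fixed at half the most. Time passes only in rows, so rows that repeat a pose let the fingers close. It gives the time, the measured TCP pose, the force, the opening and the grip force at its end, in the units of the state.
- ctrl.get_state(): the state, without advancing time (a new reading comes with each control period).
- read_camera(name): name is "scene" or "top"; returns a dict with "pixels" (384x512x3 uint8, red, green, blue), "z_map" (384x512 float32, m along the optical axis (not along the pixel's ray), 0 where there is no reading), "K" (3x3 intrinsics, pixels), "rvec" (rotation vector, rad) and "tvec" (3), from world to camera coordinates, as OpenCV has them. Camera axes: x right, y down, z forward; pixel columns grow to the right and rows downward; lengths in m; the calibration is good to about 2 mm. A picture is of the moment at which its call begins.
- workorder.job_done(): hands the job in; it is judged then, once.
Trained networks look in a picture, given as the dict that the camera call returned (one of the last four; its "shot" number tells which), for a name from the list of things; names that differ only in an ending like _2 or _b are one class to them, and where a whole thing is asked for, a point or a joint stands for the part that bears it (a point fixed in the world has none). Each returns a list of dicts, best first, with "conf" (0 to 1); they miss things now and then, are a little off and sometimes report something else, mostly with a low value. They report only what shows in the picture. A call takes as long as a camera call. They do not tell look-alikes from the thing itself.
- regions_of(thing, picture): "pixels" (384x512 bool, what is visible of it) and "at" ([column, row] in pixels, amid what is visible of it).
The state is a dict: "time_s": time; "joint_positions": joint angles; "joint_velocities": joint speeds; "joint_torque": joint torques, N m; "tcp_pos": TCP position; "orientation": TCP orientation; "wrist_force": force on the tool from outside, world axes, zero at the start; "torque": the same for the moment, N m; "width": opening from 0.0 (shut) to 1.0 (fully open); "grip_force": force on a finger pad.
Only numpy, scipy, OpenCV 4.12 (cv2) and the standard library are available. Lean on these libraries where they do the work, as an engineer would, in place of code of your own. Each camera call takes 0.05 s, during which the arm holds its last target. There are 200 camera calls.

### The job

Push the tall green aftershave flask across the ledge into the low chrome guard with the blue floor, until it stands upright and fully home against the guard's back rail, so that nobody knocks it into the sink. Its stopper is loose, so push it low down with the fingertips: it must slide without tipping, and must not be gripped or lifted. Leave the aluminium box, the blue cup and the brush holder where they stand, and take the hand away at the end.

Things in the scene. Friction and masses are not known exactly. Their poses are not given: they have to be found in the camera images.
- flask: The green glass aftershave flask with a steel cap: round, loose, 180 mm tall, body 50 mm in diameter from the foot up to about 110 mm, then a narrower neck and cap; 0.25 to 0.45 kg. Origin at the centre of its underside, z up along its axis. It stands on the white ceramic ledge (height 0) and may tip if pushed higher than about 35 mm.
- guard: Fixed chrome guard: three rails, 22 mm high, 5 mm thick, round a blue floor film (no sill), open on its -x side. Origin on the ledge where the axis of the flask comes when it is home: back rail's inner face at x +26 mm, side rails' inner faces at y +-38 mm, running from the mouth at x -14 mm to the back. +x points into the bay. A flask fully home sticks out of the mouth by 11 mm.
- tin: Bystander: the closed aluminium box with hinged lid, 88 x 113 x 47 mm high, loose. Origin at the centre of its underside.
- cup: Bystander: the blue plastic cup, 72 mm across, 90 mm high, loose. Origin at the centre of its underside.
- holder: Bystander: the chrome brush holder, 68 mm across, 100 mm high, loose, with two toothbrushes in it that reach 190 mm height. Origin at the centre of its underside.
There are look-alikes about, which are no part of the job. What is meant by the flask is not orange, and is the larger of those in its own colour. Of the things shaped like the guard, the chrome one is meant.

How it is judged:
By the outcome, as a careful person would: the job done as asked, in the order asked, and still so for the second after the job is handed in, with the robot touching nothing.
It also fails if it takes over 61 s, if anything falls off the work surface, if the arm or the gripper's body presses on something with over 40 N, if the wrist force passes 120 N, or if a joint passes its speed limit or range.

## Working session

There is one attempt and no reset: what is moved stays moved. The work goes in short steps, Python scripts to look and compute and a tool call to move; the robot and the scene stay as the last step left them, time stands still between calls to the robot, and variables do not carry over. Pictures are saved under pics/ and viewed, at most 10 in all, crops included, and the job is handed in when it is done.

Besides the shell and the picture viewer there is one more tool, called as name(argument=value, ...), one argument or row to a line, values as JSON. servo_tool: Moves the arm, as the interface text tells. Its arguments: {"type":"object","properties":{"motion":{"type":"array","items":{"type":"object","properties":{"wx":{"type":"number"},"wy":{"type":"number"},"wz":{"type":"number"},"tx":{"type":"number"},"ty":{"type":"number"},"tz":{"type":"number"},"grip":{"type":"number"}}}}},"required":["motion"]}

```bash
mkdir -p pics; cat > h.py <<'E'
import numpy as np, cv2
from station import ctrl, read_camera, workorder, regions_of
def cloud(p):
    z=p["z_map"]; K=p["K"]; v,u=np.indices(z.shape)
    c=np.stack([(u-K[0,2])/K[0,0]*z,(v-K[1,2])/K[1,1]*z,z],-1)
    R=cv2.Rodrigues(np.array(p["rvec"],float))[0]
    w=(c-np.array(p["tvec"]).ravel())@R
    w[z==0]=np.nan
    return w
def save(p,n): cv2.imwrite(f"pics/{n}.png",p["pixels"][...,::-1])
E
python3 - <<'E'
from h import *
ps={n:read_camera(n) for n in("top","scene")}
im=np.hstack([ps[n]["pixels"] for n in ps]); 
for n in ps:
    save(ps[n],n); w=cloud(ps[n])
    for t in("flask","guard","tin","cup","holder"):
        for r in regions_of(t,ps[n]):
            m=r["pixels"]; q=w[m]; q=q[~np.isnan(q[:,0])]
            print(n,t,round(r["conf"],2),np.round(r["at"]),m.sum(),np.round(np.percentile(q,[2,50,98],axis=0),3).tolist() if len(q) else None, ps[n]["pixels"][m].mean(0).round())
print(ctrl.get_state(),ctrl.hold_point_z)
E
```

```text
top flask 0.63 [372. 198.] 1280 [[0.563, -0.167, 0.013], [0.582, -0.143, 0.119], [0.607, -0.129, 0.181]] [160.  83.  34.]
top flask 0.56 [329. 257.] 971 [[0.464, -0.087, 0.024], [0.488, -0.065, 0.122], [0.509, -0.049, 0.181]] [66. 95. 65.]
top flask 0.56 [328. 309.] 649 [[0.387, -0.087, 0.007], [0.407, -0.067, 0.089], [0.419, -0.054, 0.136]] [52. 76. 51.]
top guard 0.59 [235. 158.] 1151 [[0.654, 0.055, -0.002], [0.682, 0.097, 0.001], [0.706, 0.14, 0.023]] [53. 67. 94.]
top guard 0.56 [166. 208.] 1121 [[0.554, 0.176, -0.002], [0.575, 0.222, 0.002], [0.596, 0.26, 0.023]] [51. 29. 17.]
top tin 0.64 [304. 147.] 2918 [[0.644, -0.094, 0.019], [0.684, -0.041, 0.047], [0.73, 0.013, 0.049]] [154. 141. 132.]
top cup 0.68 [151. 105.] 1687 [[0.728, 0.215, 0.001], [0.769, 0.254, 0.057], [0.794, 0.28, 0.091]] [21. 43. 88.]
top holder 0.85 [241.  93.] 1929 [[0.755, 0.049, -0.116], [0.795, 0.077, 0.072], [0.934, 0.111, 0.187]] [109.  98.  88.]
scene flask 0.92 [209. 110.] 1168 [[0.566, -0.16, 0.009], [0.591, -0.138, 0.102], [0.61, -0.128, 0.182]] [121.  65.  30.]
scene flask 0.77 [268. 116.] 1188 [[
[... 811 characters left out ...]
nt_positions': array([ 1.03393432e+00,  1.58393436e-01,  1.59692303e+00,  8.86051067e-06,
        1.38620597e+00, -2.10103432e-01]), 'joint_velocities': array([ 0.00045568,  0.00120828, -0.00124545,  0.0012921 , -0.0001116 ,
        0.00067787]), 'joint_torque': array([ 2.47233947e-04, -3.85375178e+01, -3.22211266e+01,  7.00786407e-02,
        3.09312379e-02, -3.55729014e-06]), 'tcp_pos': array([0.18458972, 0.54458627, 0.18744344]), 'orientation': array([8.75436869e-06, 1.62654217e-01, 9.86683133e-01, 3.42758154e-05]), 'wrist_force': array([ 0.643451  , -0.00724316, -0.16703525]), 'torque': array([-0.01763686,  0.07810598,  0.02755421]), 'grip_force': 0.0, 'width': 0.9972901083328892} 0.0187
```

View pics/top.png

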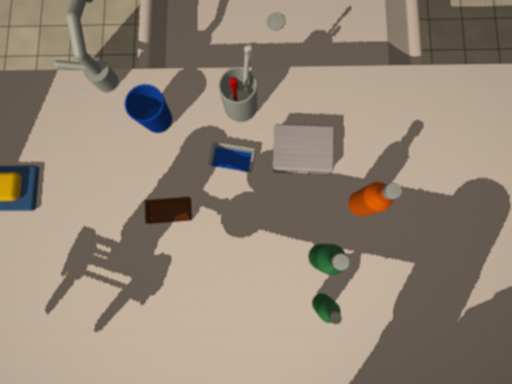

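View pics/scene.png

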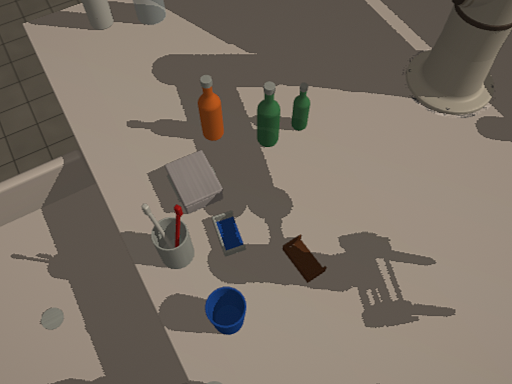

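Candidates in the top picture are:
- **Flasks:** orange (372,198), large green (329,257) and small green (328,309). The large green one at (329,257) is meant: it is 181 mm tall against 138 mm, and not orange.
- **Guards:** blue floor with chrome rails (235,158) and a brown one (168,210). The chrome one is meant.

Next I measure both exactly and confirm them in an enlarged crop.

```bash
cat >> h.py <<'E'
from scipy.optimize import least_squares
def circ(q,r):
    f=least_squares(lambda c:np.hypot(q[:,0]-c[0],q[:,1]-c[1])-r,q[:,:2].mean(0)+[0.01,0],loss="soft_l1",f_scale=.002)
    return f.x, np.sqrt(np.mean(f.fun**2))
def flask(p,near):
    w=cloud(p); m=(np.hypot(w[...,0]-near[0],w[...,1]-near[1])<.06)&(w[...,2]>.02)&(w[...,2]<.1)
    c=p["pixels"].astype(int); m&=(c[...,1]>1.3*c[...,0])
    return circ(w[m],.025),m.sum()
E
python3 - <<'E'
from h import *
P=[read_camera(n) for n in("top","scene")]
def outside(x,q):  # distance of floor/rail points in guard frame
    c,s=np.cos(x[2]),np.sin(x[2]); d=q-x[:2]
    return c*d[:,0]+s*d[:,1], -s*d[:,0]+c*d[:,1]
for p in P:
    print("flask",flask(p,(.487,-.065)))
    w=cloud(p); c=p["pixels"].astype(int)
    reg=(abs(w[...,0]-.68)<.06)&(abs(w[...,1]-.097)<.07)
    b=reg&(c[...,2]>1.7*c[...,0])&(w[...,2]<.02)
    r=cv2.minAreaRect((w[b][:,:2]*1000).astype(np.float32)); print("blue",b.sum(),r)
    R=w[reg&(w[...,2]>.016)&(w[...,2]<.03)&(abs(w[...,1]-.097)<.06)]
    r=cv2.minAreaRect((R[:,:2]*1000).astype(np.float32)); print("rails",len(R),r, cv2.boxPoints(r).round().tolist())
    for n,k in(("xs",0),): print(R[np.argsort(R[:,1])][::max(1,len(R)//24)].round(3)[:,:2].tolist())
a=cv2.resize(P[0]["pixels"][120:340,190:400],None,fx=2.7,fy=2.7,interpolation=cv2.INTER_CUBIC)
cv2.imwrite("pics/crop.png",a[...,::-1])
E
```

```text
flask ((array([ 0.49390861, -0.02884542]), np.float64(0.004992550175850963)), np.int64(138))
blue 670 ((677.1466674804688, 98.30220031738281), (73.32653045654297, 38.04593276977539), 79.53324890136719)
rails 244 ((680.0260620117188, 96.35375213623047), (86.33539581298828, 45.85992431640625), 80.21403503417969) [[650.0, 58.0], [695.0, 50.0], [710.0, 135.0], [665.0, 143.0]]
[[0.691, 0.051], [0.676, 0.054], [0.67, 0.055], [0.66, 0.057], [0.69, 0.057], [0.666, 0.058], [0.658, 0.06], [0.695, 0.062], [0.695, 0.068], [0.696, 0.074], [0.7, 0.082], [0.699, 0.088], [0.702, 0.094], [0.698, 0.1], [0.699, 0.106], [0.701, 0.111], [0.703, 0.119], [0.704, 0.125], [0.706, 0.131], [0.693, 0.133], [0.698, 0.134], [0.678, 0.136], [0.696, 0.136], [0.682, 0.138], [0.67, 0.14]]
flask ((array([ 0.50679051, -0.03676047]), np.float64(0.007122415444294031)), np.int64(457))
blue 522 ((674.2869262695312, 93.05870056152344), (68.23056030273438, 36.82381820678711), 79.68865966796875)
rails 240 ((677.4338989257812, 96.52706146240234), (88.02604675292969, 44.644264221191406), 80.13435363769531) [[648.0, 57.0], [692.0, 49.0], [707.0, 136.0], [663.0, 144.0]]
[[0.682, 0.051], [0.686, 0.055], [0.682, 0.056], [0.655, 0.057], [0.676, 0.058], [0.69, 0.059], [0.693, 0.06], [0.692, 0.061], [0.693, 0.063], [0.696, 0.073], [0.697, 0.081], [0.697, 0.089], [0.697, 0.099], [0.702, 0.106], [0.703, 0.114], [0.702, 0.121], [0.705, 0.129], [0.702, 0.134], [0.703, 0.135], [0.697, 0.136], [0.686, 0.137], [0.68, 0.138], [0.678, 0.139], [0.672, 0.141]]
```

View pics/crop.png

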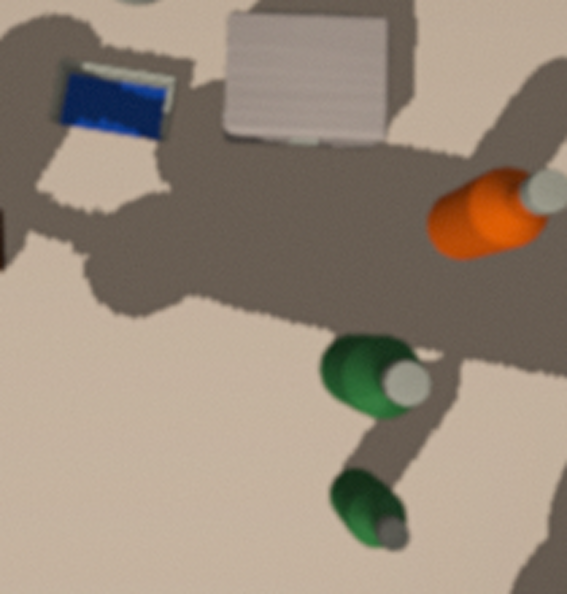

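The crop confirms the large green flask at (375,375), with the small green one at (370,510) and the orange one at (490,215). The chrome guard with its blue floor is at (115,100), its mouth facing the robot. The circle fit mirrored to the wrong side, so I refit it. I also plan the first pose.

```bash
cat >> h.py <<'E'
def circ(q,r,c0):
    f=least_squares(lambda c:np.hypot(q[:,0]-c[0],q[:,1]-c[1])-r,c0,loss="soft_l1",f_scale=.002)
    return f.x.round(4), np.sqrt(np.mean(f.fun**2)).round(4)
def flask(p,near,r=.025,zl=(.02,.1)):
    w=cloud(p); m=(np.hypot(w[...,0]-near[0],w[...,1]-near[1])<.035)&(w[...,2]>zl[0])&(w[...,2]<zl[1])
    cap=(np.hypot(w[...,0]-near[0],w[...,1]-near[1])<.035)&(w[...,2]>.177)
    return circ(w[m],r,near),m.sum(),"cap",w[cap][:,:2].mean(0).round(4),cap.sum()
from scipy.spatial.transform import Rotation as Ro
def pose(x,y,z,head,tilt):
    """tool heading (deg, push direction), leaning back by tilt; tool -x = forward side"""
    h=np.array([np.cos(np.radians(head)),np.sin(np.radians(head)),0]); u=np.array([0,0,1.])
    t=np.radians(tilt); Z=np.sin(t)*h-np.cos(t)*u; X=-(np.cos(t)*h+np.sin(t)*u)
    return np.array([x,y,z]),np.c_[X,np.cross(Z,X),Z]
def cur():
    s=ctrl.get_state(); q=s["orientation"]; return np.array(s["tcp_pos"]),Ro.from_quat([q[1],q[2],q[3],q[0]]).as_matrix()
def rel(a,b):
    """b from a in a's tool axes: mm, deg"""
    print((1000*a[1].T@(b[0]-a[0])).round(1), np.degrees(Ro.from_matrix(a[1].T@b[1]).as_rotvec()).round(2))
E
python3 - <<'E'
from h import *
for n in("top","scene"):
    p=read_camera(n); R=cv2.Rodrigues(np.array(p["rvec"],float))[0]; print("cam",(-R.T@np.ravel(p["tvec"])).round(2))
    print("green",flask(p,(.487,-.066)),"\nsmall",flask(p,(.403,-.067),.017,(.02,.07)),"\norange",flask(p,(.585,-.147)))
a=cur(); 
b=pose(.43,-.12,.24,67,45); rel(a,b)
c=pose(.38,.3,.3,0,0); rel(a,c)
E
```

```text
cam [0.51 0.04 0.69]
green ((array([ 0.4859, -0.0742]), np.float64(0.0002)), np.int64(157), 'cap', array([ 0.486 , -0.0736]), np.int64(228)) 
small ((array([ 0.4019, -0.0713]), np.float64(0.0005)), np.int64(124), 'cap', array([nan, nan]), np.int64(0)) 
orange ((array([ 0.5876, -0.1534]), np.float64(0.0003)), np.int64(336), 'cap', array([ 0.5872, -0.1523]), np.int64(213))
cam [0.82 0.46 0.87]
green ((array([ 0.4831, -0.0746]), np.float64(0.0008)), np.int64(500), 'cap', array([ 0.4846, -0.0728]), np.int64(97)) 
small ((array([ 0.3991, -0.0718]), np.float64(0.001)), np.int64(227), 'cap', array([nan, nan]), np.int64(0)) 
orange ((array([ 0.585 , -0.1538]), np.float64(0.0009)), np.int64(495), 'cap', array([ 0.5859, -0.151 ]), np.int64(96))
[-445.8 -550.6  -52.6] [-33.52 -36.12 -80.93]
[-263.6 -168.9 -112.6] [  0.    -0.   -18.72]h.py:25: RuntimeWarning: Mean of empty slice.
  return circ(w[m],r,near),m.sum(),"cap",w[cap][:,:2].mean(0).round(4),cap.sum()
  ret = um.true_divide(
```

```bash
python3 - <<'E'
from h import *
a=cur(); h=np.array([np.cos(np.radians(65)),np.sin(np.radians(65))]); F=np.array([.485,-.074])
rel(a,pose(.35,.25,.30,65,45)); rel(a,pose(*(F-.085*h),.27,65,45))
E
```

```text
[-251.2 -225.9 -112.6] [-32.74 -36.54 -79.05]
[-473.8 -573.9  -82.6] [-32.74 -36.54 -79.05]
```

servo_tool(
  motion=[
    {"tz": -0.11,"grip": 33},
    {"tx": -0.25,"ty": -0.225,"tz": -0.11,"wx": -32.7,"wy": -36.5,"wz": -79,"grip": 33},
    {"tx": -0.25,"ty": -0.225,"tz": -0.11,"wx": -32.7,"wy": -36.5,"wz": -79,"grip": 33},
    {"tx": -0.25,"ty": -0.225,"tz": -0.11,"wx": -32.7,"wy": -36.5,"wz": -79,"grip": 33},
    {"tx": -0.25,"ty": -0.225,"tz": -0.11,"wx": -32.7,"wy": -36.5,"wz": -79,"grip": 33},
    {"tx": -0.25,"ty": -0.225,"tz": -0.11,"wx": -32.7,"wy": -36.5,"wz": -79,"grip": 33},
    {"tx": -0.25,"ty": -0.225,"tz": -0.11,"wx": -32.7,"wy": -36.5,"wz": -79,"grip": 33},
    {"tx": -0.25,"ty": -0.225,"tz": -0.11,"wx": -32.7,"wy": -36.5,"wz": -79,"grip": 33},
  ],
)

```text
invalid input
```

```bash
cat > st.py <<'E'
from h import *
s=ctrl.get_state(); p,R=cur(); Z=R[:,2]; X=-R[:,0]
print(round(s["time_s"],2),"p",p.round(4),"head",np.degrees(np.arctan2(X[1],X[0])).round(1),"tilt",np.degrees(np.arccos(-Z[2])).round(1),"roll",np.degrees(np.arcsin(R[2,1])).round(1),"j",s["joint_positions"].round(2),"f",s["wrist_force"].round(1),"w",round(s["width"],2))
E
python3 - <<'E'
import st
from h import *
a=cur(); h=np.array([np.cos(np.radians(65)),np.sin(np.radians(65))]); F=np.array([.485,-.074])
rel(a,pose(*(F-.085*h),.27,65,45))
E
```

```text
0.8 p [0.1846 0.5446 0.1874] head -18.7 tilt 0.0 roll 0.0 j [ 1.03  0.16  1.6   0.    1.39 -0.21] f [ 0.1 -0.2 -0.3] w 1.0
[-473.8 -573.9  -82.6] [-32.74 -36.54 -79.05]
```

servo_tool(
  motion=[
    {"tx": 0,"ty": 0,"tz": -0.11,"wx": 0,"wy": 0,"wz": 0,"grip": 33},
    {"tx": -0.25,"ty": -0.225,"tz": -0.11,"wx": -32.7,"wy": -36.5,"wz": -79,"grip": 33},
    {"tx": -0.25,"ty": -0.225,"tz": -0.11,"wx": -32.7,"wy": -36.5,"wz": -79,"grip": 33},
    {"tx": -0.25,"ty": -0.225,"tz": -0.11,"wx": -32.7,"wy": -36.5,"wz": -79,"grip": 33},
    {"tx": -0.25,"ty": -0.225,"tz": -0.11,"wx": -32.7,"wy": -36.5,"wz": -79,"grip": 33},
    {"tx": -0.25,"ty": -0.225,"tz": -0.11,"wx": -32.7,"wy": -36.5,"wz": -79,"grip": 33},
    {"tx": -0.25,"ty": -0.225,"tz": -0.11,"wx": -32.7,"wy": -36.5,"wz": -79,"grip": 33},
    {"tx": -0.25,"ty": -0.225,"tz": -0.11,"wx": -32.7,"wy": -36.5,"wz": -79,"grip": 33},
  ],
)

```text
time_s: 1.6
tcp_pos: [0.3222, 0.2985, 0.2882]
orientation: [0.176, -0.198, 0.957, 0.121]
wrist_force: [0.0, -0.2, 0.2]
width: 0.337
grip_force: 0.0
```

```bash
python3 - <<'E'
import st
from h import *
a=cur(); h=np.array([np.cos(np.radians(65)),np.sin(np.radians(65))]); F=np.array([.485,-.074])
rel(a,pose(*(F-.085*h),.27,65,45))
E
```

```text
1.6 p [0.3222 0.2985 0.2882] head 21.4 tilt 24.7 roll 9.3 j [ 0.3  -0.71  2.16  0.21  1.32 -1.69] f [ 0.  -0.2  0.2] w 0.34
[  49.2 -457.6  -81.9] [-14.85 -17.88 -37.98]
```

servo_tool(
  motion=[
    {"tx": 0.049,"ty": -0.457,"tz": -0.082,"wx": -14.8,"wy": -17.9,"wz": -38,"grip": 33},
    {"tx": 0.049,"ty": -0.457,"tz": -0.082,"wx": -14.8,"wy": -17.9,"wz": -38,"grip": 33},
    {"tx": 0.049,"ty": -0.457,"tz": -0.082,"wx": -14.8,"wy": -17.9,"wz": -38,"grip": 33},
    {"tx": 0.049,"ty": -0.457,"tz": -0.082,"wx": -14.8,"wy": -17.9,"wz": -38,"grip": 33},
    {"tx": 0.049,"ty": -0.457,"tz": -0.082,"wx": -14.8,"wy": -17.9,"wz": -38,"grip": 33},
    {"tx": 0.049,"ty": -0.457,"tz": -0.082,"wx": -14.8,"wy": -17.9,"wz": -38,"grip": 33},
    {"tx": 0.049,"ty": -0.457,"tz": -0.082,"wx": -14.8,"wy": -17.9,"wz": -38,"grip": 33},
    {"tx": 0.049,"ty": -0.457,"tz": -0.082,"wx": -14.8,"wy": -17.9,"wz": -38,"grip": 33},
  ],
)

```text
time_s: 2.4
tcp_pos: [0.4144, 0.1668, 0.3376]
orientation: [0.288, -0.444, 0.827, 0.188]
wrist_force: [-1.0, -0.1, 0.5]
width: 0.33
grip_force: 0.0
```

```bash
python3 - <<'E'
import st
from h import *
a=cur(); h=np.array([np.cos(np.radians(65)),np.sin(np.radians(65))]); F=np.array([.485,-.074])
rel(a,pose(*(F-.085*h),.27,65,45))
E
```

```text
2.4 p [0.4144 0.1668 0.3376] head 54.9 tilt 40.3 roll 3.1 j [-0.5  -0.67  2.14  0.71  1.65 -2.99] f [-1.  -0.1  0.5] w 0.33
[ 227.3 -203.2 -117.7] [-2.74 -4.63 -7.61]
```

servo_tool(
  motion=[
    {"tx": 0,"ty": 0,"tz": 0,"wx": 0,"wy": 0,"wz": 68,"grip": 33},
    {"tx": 0,"ty": 0,"tz": 0,"wx": 0,"wy": 0,"wz": 68,"grip": 33},
    {"tx": 0,"ty": 0,"tz": 0,"wx": 0,"wy": 0,"wz": 68,"grip": 33},
    {"tx": 0,"ty": 0,"tz": 0,"wx": 0,"wy": 0,"wz": 68,"grip": 33},
    {"tx": 0,"ty": 0,"tz": 0,"wx": 0,"wy": 0,"wz": 68,"grip": 33},
    {"tx": 0,"ty": 0,"tz": 0,"wx": 0,"wy": 0,"wz": 68,"grip": 33},
    {"tx": 0,"ty": 0,"tz": 0,"wx": 0,"wy": 0,"wz": 68,"grip": 33},
    {"tx": 0,"ty": 0,"tz": 0,"wx": 0,"wy": 0,"wz": 68,"grip": 33},
  ],
)

```text
time_s: 3.2
tcp_pos: [0.4125, 0.1692, 0.3373]
orientation: [0.132, 0.095, 0.934, 0.317]
wrist_force: [0.2, -0.4, -0.7]
width: 0.329
grip_force: 0.0
```

```bash
cat >> h.py <<'E'
_pose=pose
def pose(*k):   # half turn about tool z: tool +x = forward
    p,R=_pose(*k); return p,R@np.diag([-1,-1,1.])
E
sed -i 's/X=-R\[:,0\]/X=R[:,0]/' st.py
python3 - <<'E'
import st
from h import *
a=cur(); h=np.array([np.cos(np.radians(65)),np.sin(np.radians(65))]); F=np.array([.485,-.074])
rel(a,pose(*(F-.085*h),.27,65,45))
E
```

```text
3.2 p [0.4125 0.1692 0.3373] head 164.6 tilt 40.2 roll 38.1 j [-0.5  -0.67  2.14  0.7   1.65 -1.8 ] f [ 0.2 -0.4 -0.7] w 0.33
[-105.6 -288.3 -119. ] [ -2.84   5.47 104.25]
```

servo_tool(
  motion=[
    {"tx": -0.106,"ty": -0.288,"tz": -0.119,"wx": -2.8,"wy": 5.5,"wz": 104,"grip": 33},
    {"tx": -0.106,"ty": -0.288,"tz": -0.119,"wx": -2.8,"wy": 5.5,"wz": 104,"grip": 33},
    {"tx": -0.106,"ty": -0.288,"tz": -0.119,"wx": -2.8,"wy": 5.5,"wz": 104,"grip": 33},
    {"tx": -0.106,"ty": -0.288,"tz": -0.119,"wx": -2.8,"wy": 5.5,"wz": 104,"grip": 33},
    {"tx": -0.106,"ty": -0.288,"tz": -0.119,"wx": -2.8,"wy": 5.5,"wz": 104,"grip": 33},
    {"tx": -0.106,"ty": -0.288,"tz": -0.119,"wx": -2.8,"wy": 5.5,"wz": 104,"grip": 33},
    {"tx": -0.106,"ty": -0.288,"tz": -0.119,"wx": -2.8,"wy": 5.5,"wz": 104,"grip": 33},
    {"tx": -0.106,"ty": -0.288,"tz": -0.119,"wx": -2.8,"wy": 5.5,"wz": 104,"grip": 33},
  ],
)

```text
time_s: 4.0
tcp_pos: [0.4512, -0.154, 0.2693]
orientation: [-0.097, 0.595, 0.715, 0.353]
wrist_force: [0.8, 0.3, 0.6]
width: 0.332
grip_force: 0.0
```

```bash
python3 - <<'E'
import st
from h import *
a=cur(); h=np.array([np.cos(np.radians(65)),np.sin(np.radians(65))]); F=np.array([.485,-.074])
rel(a,pose(*(F-.085*h),.27,65,45))
E
```

```text
4.0 p [ 0.4512 -0.154   0.2693] head 109.2 tilt 43.0 roll 23.0 j [-1.05  0.    1.79  0.61  1.8  -1.23] f [0.8 0.3 0.6] w 0.33
[ 3.3 -1.6  0.8] [-0.97  1.84 35.35]
```

servo_tool(
  motion=[
    {"tx": 0.003,"ty": -0.002,"tz": 0.001,"wx": -1,"wy": 1.8,"wz": 35.3,"grip": 33},
    {"tx": 0.003,"ty": -0.002,"tz": 0.001,"wx": -1,"wy": 1.8,"wz": 35.3,"grip": 33},
    {"tx": 0.003,"ty": -0.002,"tz": 0.001,"wx": -1,"wy": 1.8,"wz": 35.3,"grip": 33},
    {"tx": 0.003,"ty": -0.002,"tz": 0.001,"wx": -1,"wy": 1.8,"wz": 35.3,"grip": 33},
    {"tx": 0.003,"ty": -0.002,"tz": 0.001,"wx": -1,"wy": 1.8,"wz": 35.3,"grip": 33},
    {"tx": 0.003,"ty": -0.002,"tz": 0.001,"wx": -1,"wy": 1.8,"wz": 35.3,"grip": 33},
  ],
)

```text
time_s: 4.6
tcp_pos: [0.4488, -0.148, 0.2709]
orientation: [-0.203, 0.776, 0.502, 0.324]
wrist_force: [0.3, 0.2, 0.7]
width: 0.331
grip_force: 0.0
```

```bash
python3 - <<'E'
import st
from h import *
a=cur(); h=np.array([np.cos(np.radians(65)),np.sin(np.radians(65))]); F=np.array([.485,-.074])
rel(a,pose(*(F-.085*h),.03,65,45));rel(a,pose(*(F-.085*h),.014,65,45))
E
```

```text
4.6 p [ 0.4488 -0.148   0.2709] head 66.1 tilt 44.9 roll 0.5 j [-1.06 -0.    1.81  0.63  1.81 -0.64] f [0.3 0.2 0.7] w 0.33
[-172.    -0.8  168.7] [-0.03  0.08  0.8 ]
[-183.3   -0.9  180.1] [-0.03  0.08  0.8 ]
```

servo_tool(
  motion=[
    {"tx": -0.035,"ty": 0,"tz": 0.034,"wx": 0,"wy": 0,"wz": 0.8,"grip": 33},
    {"tx": -0.07,"ty": 0,"tz": 0.068,"wx": 0,"wy": 0,"wz": 0.8,"grip": 33},
    {"tx": -0.105,"ty": -0.001,"tz": 0.102,"wx": 0,"wy": 0,"wz": 0.8,"grip": 33},
    {"tx": -0.14,"ty": -0.001,"tz": 0.137,"wx": 0,"wy": 0,"wz": 0.8,"grip": 33},
    {"tx": -0.165,"ty": -0.001,"tz": 0.162,"wx": 0,"wy": 0,"wz": 0.8,"grip": 33},
    {"tx": -0.177,"ty": -0.001,"tz": 0.174,"wx": 0,"wy": 0,"wz": 0.8,"grip": 33},
    {"tx": -0.183,"ty": -0.001,"tz": 0.18,"wx": 0,"wy": 0,"wz": 0.8,"grip": 33},
    {"tx": -0.183,"ty": -0.001,"tz": 0.18,"wx": 0,"wy": 0,"wz": 0.8,"grip": 33},
  ],
)

```text
time_s: 5.4
tcp_pos: [0.4485, -0.1501, 0.0139]
orientation: [-0.206, 0.78, 0.496, 0.322]
wrist_force: [-0.1, 0.0, -0.9]
width: 0.328
grip_force: 0.0
```

```bash
python3 - <<'E'
import st
from h import *
p=read_camera("scene"); im=p["pixels"][30:230,130:400]; cv2.imwrite("pics/a.png",cv2.resize(im,None,fx=2.5,fy=2.5)[...,::-1])
t=read_camera("top"); print(flask(p,(.485,-.074)),flask(t,(.485,-.074)))
a=cur(); h=np.array([np.cos(np.radians(65)),np.sin(np.radians(65))]); F=np.array([.485,-.074])
for d in(-.03,.0,.05,.1,.15,.18): rel(a,pose(*(F+d*h),.014,65,45))
E
```

```text
5.4 p [ 0.4485 -0.1501  0.0139] head 64.8 tilt 45.0 roll -0.1 j [-1.06  0.4   1.93  0.62  1.38 -0.93] f [-0.1  0.  -0.9] w 0.33
((array([ 0.4831, -0.0746]), np.float64(0.0009)), np.int64(501), 'cap', array([ 0.4846, -0.0729]), np.int64(97)) ((array([ 0.4859, -0.0742]), np.float64(0.0002)), np.int64(155), 'cap', array([ 0.4858, -0.0736]), np.int64(225))
[38.3 -0.3 39.7] [ 0.03  0.12 -0.04]
[59.5 -0.3 60.9] [ 0.03  0.12 -0.04]
[94.9 -0.3 96.2] [ 0.03  0.12 -0.04]
[130.4  -0.4 131.5] [ 0.03  0.12 -0.04]
[165.8  -0.4 166.8] [ 0.03  0.12 -0.04]
[187.1  -0.4 187.9] [ 0.03  0.12 -0.04]
```

View pics/a.png

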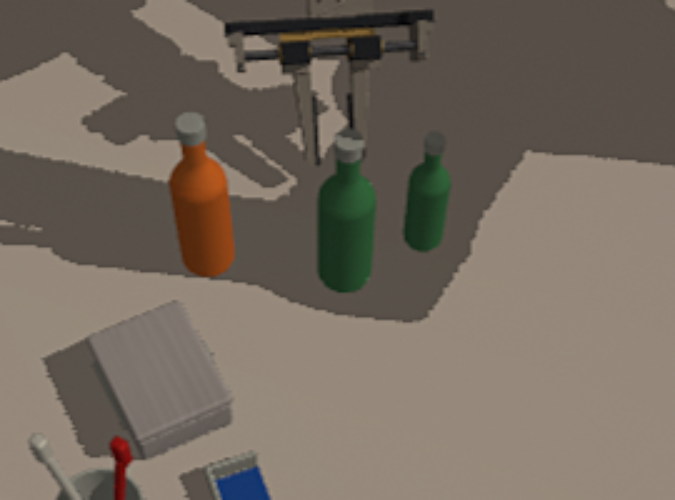

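The fingertips stand low behind the green flask in the crop, fingers at (305–370,160) and flask at (345,220), clear of both neighbours. I start the push.

servo_tool(
  motion=[
    {"tx": 0.012,"ty": 0,"tz": 0.012,"wx": 0,"wy": 0,"wz": 0,"grip": 33},
    {"tx": 0.022,"ty": 0,"tz": 0.022,"wx": 0,"wy": 0,"wz": 0,"grip": 33},
    {"tx": 0.03,"ty": 0,"tz": 0.03,"wx": 0,"wy": 0,"wz": 0,"grip": 33},
    {"tx": 0.034,"ty": 0,"tz": 0.035,"wx": 0,"wy": 0,"wz": 0,"grip": 33},
    {"tx": 0.037,"ty": 0,"tz": 0.038,"wx": 0,"wy": 0,"wz": 0,"grip": 33},
    {"tx": 0.04,"ty": 0,"tz": 0.041,"wx": 0,"wy": 0,"wz": 0,"grip": 33},
    {"tx": 0.043,"ty": 0,"tz": 0.044,"wx": 0,"wy": 0,"wz": 0,"grip": 33},
    {"tx": 0.046,"ty": 0,"tz": 0.047,"wx": 0,"wy": 0,"wz": 0,"grip": 33},
  ],
)

```text
time_s: 6.3
tcp_pos: [0.4767, -0.0909, 0.0135]
orientation: [-0.206, 0.78, 0.495, 0.322]
wrist_force: [0.5, -0.8, -0.2]
width: 0.33
grip_force: 0.0
```

```bash
python3 - <<'E'
import st
from h import *
p=read_camera("scene"); t=read_camera("top"); print(flask(p,(.485,-.074)),flask(t,(.485,-.074)))
E
```

```text
6.3 p [ 0.4767 -0.0909  0.0135] head 64.8 tilt 44.9 roll -0.1 j [-0.95  0.36  1.99  0.69  1.32 -0.87] f [ 0.5 -0.8 -0.2] w 0.33
((array([ 0.4832, -0.0747]), np.float64(0.0009)), np.int64(500), 'cap', array([ 0.4844, -0.0728]), np.int64(98)) ((array([ 0.4859, -0.0742]), np.float64(0.0002)), np.int64(157), 'cap', array([ 0.4859, -0.0736]), np.int64(225))
```

servo_tool(
  motion=[
    {"tx": 0.003,"ty": 0,"tz": 0.003,"wx": 0,"wy": 0,"wz": 0,"grip": 33},
    {"tx": 0.006,"ty": 0,"tz": 0.006,"wx": 0,"wy": 0,"wz": 0,"grip": 33},
    {"tx": 0.009,"ty": 0,"tz": 0.009,"wx": 0,"wy": 0,"wz": 0,"grip": 33},
  ],
)

```text
time_s: 6.7
tcp_pos: [0.482, -0.0793, 0.0134]
orientation: [-0.206, 0.78, 0.495, 0.322]
wrist_force: [0.2, -2.6, 1.5]
width: 0.329
grip_force: 1.1
```

```bash
python3 - <<'E'
import st
from h import *
p=read_camera("scene"); t=read_camera("top"); print(flask(p,(.485,-.074)),flask(t,(.485,-.074)))
im=p["pixels"][60:190,200:350]; cv2.imwrite("pics/b.png",cv2.resize(im,None,fx=4,fy=4,interpolation=cv2.INTER_CUBIC)[...,::-1])
E
```

```text
6.7 p [ 0.482  -0.0793  0.0134] head 64.8 tilt 44.9 roll -0.1 j [-0.93  0.35  2.    0.7   1.31 -0.86] f [ 0.2 -2.6  1.5] w 0.33
((array([ 0.4833, -0.0744]), np.float64(0.0011)), np.int64(502), 'cap', array([ 0.4845, -0.072 ]), np.int64(98)) ((array([ 0.4855, -0.0732]), np.float64(0.003)), np.int64(173), 'cap', array([ 0.4863, -0.0715]), np.int64(228))
```

View pics/b.png

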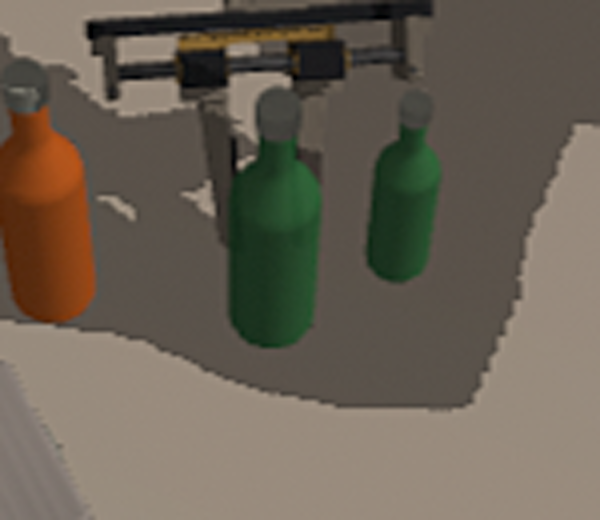

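The tips straddle the flask further than reckoned, so the contact may be too high. I back off, narrow the gap and approach again.

servo_tool(
  motion=[
    {"tx": -0.006,"ty": 0,"tz": -0.006,"wx": 0,"wy": 0,"wz": 0,"grip": 33},
    {"tx": -0.016,"ty": 0,"tz": -0.016,"wx": 0,"wy": 0,"wz": 0,"grip": 33},
    {"tx": -0.028,"ty": 0,"tz": -0.028,"wx": 0,"wy": 0,"wz": 0,"grip": 33},
    {"tx": -0.03,"ty": 0,"tz": -0.03,"wx": 0,"wy": 0,"wz": 0,"grip": 10},
    {"tx": -0.03,"ty": 0,"tz": -0.03,"wx": 0,"wy": 0,"wz": 0,"grip": 10},
    {"tx": -0.03,"ty": 0,"tz": -0.03,"wx": 0,"wy": 0,"wz": 0,"grip": 10},
    {"tx": -0.03,"ty": 0,"tz": -0.03,"wx": 0,"wy": 0,"wz": 0,"grip": 10},
  ],
)

```text
time_s: 7.5
tcp_pos: [0.4638, -0.1173, 0.0134]
orientation: [-0.206, 0.78, 0.496, 0.322]
wrist_force: [1.1, -0.6, 0.1]
width: 0.099
grip_force: 0.0
```

```bash
python3 - <<'E'
import st
from h import *
p=read_camera("scene"); t=read_camera("top"); print(flask(p,(.485,-.074)),flask(t,(.485,-.074)))
w=cloud(p)
m=(abs(w[...,0]-.46)<.06)&(abs(w[...,1]+.12)<.05)&(w[...,2]>.004)&(w[...,2]<.07)
P,R=cur(); q=(w[m]-P)@R*1000; q=q[(q[:,2]<20)&(abs(q[:,0])<20)&(abs(q[:,1])<45)]; 
print(len(q)); [print(z,q[(q[:,2]>=z)&(q[:,2]<z+4)].round().astype(int)[::3].tolist()) for z in range(-40,8,4)]
E
```

```text
7.5 p [ 0.4638 -0.1173  0.0134] head 64.8 tilt 45.0 roll -0.2 j [-1.    0.38  1.96  0.66  1.35 -0.9 ] f [ 1.1 -0.6  0.1] w 0.1
((array([ 0.4834, -0.0741]), np.float64(0.0009)), np.int64(497), 'cap', array([ 0.4847, -0.0721]), np.int64(95)) ((array([ 0.4862, -0.0736]), np.float64(0.0002)), np.int64(166), 'cap', array([ 0.4861, -0.073 ]), np.int64(227))
102
-40 [[8, 16, -40]]
-36 []
-32 []
-28 []
-24 []
-20 []
-16 []
-12 []
-8 [[-19, 36, -6]]
-4 [[-13, -35, -2]]
0 [[-11, -37, 1]]
4 [[-6, -39, 7]]
```

servo_tool(
  motion=[
    {"tx": 0.005,"ty": 0,"tz": 0.005,"wx": 0,"wy": 0,"wz": 0,"grip": 10},
    {"tx": 0.009,"ty": 0,"tz": 0.009,"wx": 0,"wy": 0,"wz": 0,"grip": 10},
    {"tx": 0.012,"ty": 0,"tz": 0.012,"wx": 0,"wy": 0,"wz": 0,"grip": 10},
    {"tx": 0.015,"ty": 0,"tz": 0.015,"wx": 0,"wy": 0,"wz": 0,"grip": 10},
    {"tx": 0.018,"ty": 0,"tz": 0.018,"wx": 0,"wy": 0,"wz": 0,"grip": 10},
    {"tx": 0.021,"ty": 0,"tz": 0.021,"wx": 0,"wy": 0,"wz": 0,"grip": 10},
    {"tx": 0.024,"ty": 0,"tz": 0.024,"wx": 0,"wy": 0,"wz": 0,"grip": 10},
  ],
)

```text
time_s: 8.3
tcp_pos: [0.4785, -0.0868, 0.0135]
orientation: [-0.206, 0.78, 0.495, 0.322]
wrist_force: [-0.5, 0.5, 0.4]
width: 0.1
grip_force: 0.0
```

```bash
cat > fl.py <<'E'
import st,sys
from h import *
n=[float(v) for v in sys.argv[1:3]]
for c in ("scene","top"): print(flask(read_camera(c),n))
E
python3 fl.py .486 -.073
```

```text
8.3 p [ 0.4785 -0.0868  0.0135] head 64.8 tilt 44.9 roll -0.1 j [-0.94  0.36  1.99  0.69  1.31 -0.87] f [-0.5  0.5  0.4] w 0.1
((array([ 0.4834, -0.0741]), np.float64(0.0009)), np.int64(491), 'cap', array([ 0.4851, -0.0717]), np.int64(98))
((array([ 0.4861, -0.0737]), np.float64(0.0002)), np.int64(164), 'cap', array([ 0.4861, -0.0729]), np.int64(228))
```

```bash
python3 - <<'E'
from h import *
def proj(p,X): return cv2.projectPoints(np.array(X,float).reshape(-1,3),np.array(p["rvec"],float),np.array(p["tvec"],float),p["K"],None)[0].reshape(-1,2).round(1)
p=read_camera("scene"); t=read_camera("top")
print("then TCP in a.png crop:",(proj(p,[.4485,-.1501,.0139])-[130,30])*2.5)
P,R=cur(); 
for c in(p,t):
    w=cloud(c); q=(w-P)@R*1000
    m=(w[...,2]>.008)&(abs(q[...,0])<15)&(abs(q[...,1])<30)&(q[...,2]<10)&(q[...,2]>-90)&(np.hypot(w[...,0]-.486,w[...,1]+.0735)>.028)
    k=q[m]; print(len(k)); 
    for z in range(-90,10,8):
        s=k[(k[:,2]>=z)&(k[:,2]<z+8)]
        if len(s): print(z,len(s),"x",s[:,0].min().round(),s[:,0].max().round(),"y",s[:,1].min().round(),s[:,1].max().round())
print(proj(t,[P,P-R[:,2]*.08]))
im=t["pixels"][200:320,270:400]; cv2.imwrite("pics/c.png",cv2.resize(im,None,fx=4.5,fy=4.5,interpolation=cv2.INTER_CUBIC)[...,::-1])
E
```

```text
then TCP in a.png crop: [[335.75 193.  ]]
85
-90 32 x -8.0 15.0 y -22.0 21.0
-82 33 x 6.0 14.0 y -22.0 19.0
-74 17 x -8.0 15.0 y -22.0 19.0
-66 3 x 8.0 10.0 y 15.0 17.0
522
-90 120 x -10.0 13.0 y -21.0 23.0
-82 90 x 5.0 13.0 y -21.0 22.0
-74 85 x -10.0 12.0 y -20.0 22.0
-66 73 x 8.0 13.0 y -19.0 20.0
-58 76 x -8.0 13.0 y -19.0 20.0
-50 54 x -7.0 12.0 y -18.0 19.0
-42 24 x -2.0 12.0 y -17.0 19.0
[[329.  260.5]
 [365.9 276.5]]
```

View pics/c.png

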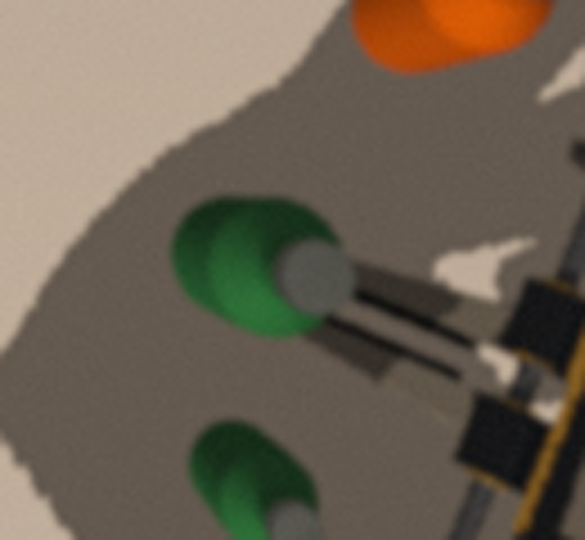

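servo_tool(
  motion=[
    {"tx": -0.016,"ty": 0,"tz": -0.016,"wx": 0,"wy": 0,"wz": 0,"grip": 10},
    {"tx": -0.036,"ty": 0,"tz": -0.036,"wx": 0,"wy": 0,"wz": 0,"grip": 10},
    {"tx": -0.056,"ty": 0,"tz": -0.056,"wx": 0,"wy": 0,"wz": 0,"grip": 10},
    {"tx": -0.056,"ty": 0,"tz": -0.056,"wx": 0,"wy": 0,"wz": 0,"grip": 10},
  ],
)

```text
time_s: 8.9
tcp_pos: [0.4447, -0.1626, 0.0137]
orientation: [-0.204, 0.781, 0.495, 0.322]
wrist_force: [0.6, -0.5, -0.9]
width: 0.104
grip_force: 0.0
```

```bash
python3 - <<'E'
import st
from h import *
p=read_camera("scene"); t=read_camera("top")
def proj(p,X): return cv2.projectPoints(np.array(X,float).reshape(-1,3),np.array(p["rvec"],float),np.array(p["tvec"],float),p["K"],None)[0].reshape(-1,2).round(1)
P,R=cur(); 
for c in(p,t):
    w=cloud(c); q=(w-P)@R*1000
    m=(w[...,2]>.006)&(abs(q[...,0])<25)&(abs(q[...,1])<30)&(q[...,2]<15)&(q[...,2]>-60)&(np.hypot(w[...,0]-.486,w[...,1]+.0735)>.03)
    k=q[m]; print(len(k)); kw=w[m]
    for z in range(-60,15,5):
        i=(k[:,2]>=z)&(k[:,2]<z+5);s=k[i]
        if len(s): print(z,len(s),"x",s[:,0].min().round(),s[:,0].max().round(),"y",s[:,1].min().round(),s[:,1].max().round(),"wz",kw[i][:,2].min().round(4))
print(proj(t,[P,P-R[:,2]*.03]),proj(p,[P,P-R[:,2]*.03]))
def crop(c,u,v): return cv2.resize(c["pixels"][int(v)-35:int(v)+35,int(u)-40:int(u)+40],None,fx=5,fy=5,interpolation=cv2.INTER_CUBIC)
im=np.hstack([crop(c,*proj(c,P)[0]) for c in(p,t)]); im=np.clip(im.astype(float)*2,0,255).astype(np.uint8); cv2.imwrite("pics/d.png",im[...,::-1])
E
```

```text
8.9 p [ 0.4447 -0.1626  0.0137] head 64.7 tilt 44.8 roll -0.0 j [-1.08  0.41  1.92  0.61  1.39 -0.94] f [ 0.6 -0.5 -0.9] w 0.1
95
-60 28 x -7.0 12.0 y -17.0 19.0 wz 0.0512
-55 19 x 5.0 11.0 y -17.0 18.0 wz 0.0542
-50 13 x -2.0 10.0 y 4.0 18.0 wz 0.0448
-45 12 x 6.0 12.0 y 5.0 17.0 wz 0.0474
-40 12 x 3.0 11.0 y 5.0 17.0 wz 0.0425
-35 9 x 4.0 10.0 y 5.0 15.0 wz 0.0387
-5 1 x -10.0 -10.0 y 21.0 21.0 wz 0.0071
0 1 x -7.0 -7.0 y 28.0 28.0 wz 0.0064
296
-60 54 x -11.0 11.0 y -18.0 20.0 wz 0.0472
-55 52 x 3.0 12.0 y -17.0 20.0 wz 0.0538
-50 49 x 7.0 11.0 y -17.0 20.0 wz 0.0509
-45 46 x -7.0 10.0 y -17.0 19.0 wz 0.0395
-40 44 x 3.0 11.0 y -16.0 19.0 wz 0.0437
-35 36 x 7.0 11.0 y -15.0 17.0 wz 0.0397
-30 15 x -7.0 11.0 y -12.0 14.0 wz 0.0298
[[368.8 278.9]
 [383.4 285.3]] [[263.7 104.2]
 [263.   91.4]]
```

View pics/d.png

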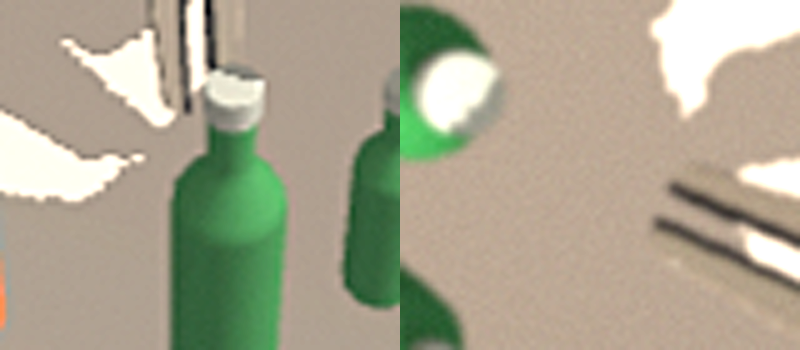

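The brightened crop shows the real fingertips ending at (665,205) in the right half, while the reported TCP projects to (600,175). The fingers are about 27 mm shorter than the reported TCP, so the earlier contact was about 40 mm up, which is too high. I correct for this and go lower in steps.

```bash
cat >> h.py <<'E'
_pose2=pose; L=.027
def pose(*k):   # pose of the true fingertip
    p,R=_pose2(*k); return p+L*R[:,2],R
def tip():
    for c in ("scene","top"):
        p=read_camera(c); w=cloud(p); P,R=cur(); q=(w-P)@R*1000
        m=(abs(q[...,0])<14)&(abs(q[...,1])<36)&(q[...,2]>-80)&(q[...,2]<5)
        # on-finger points: well above the ledge
        m&=(w[...,2]>.009)
        k=q[m]; k=k[np.argsort(-k[:,2])][:14]; print(c,k[:,2].round(1), w[m][:,2].min().round(4))
E
python3 - <<'E'
from h import *
tip()
a=cur(); h=np.array([np.cos(np.radians(65)),np.sin(np.radians(65))]); F=np.array([.486,-.0733])
rel(a,pose(*(F-.08*h),.022,65,45)); rel(a,pose(*(F-.08*h),.013,65,45))
E
```

```text
scene [-30.  -30.3 -30.4 -32.3 -32.7 -32.9 -32.9 -34.8 -35.  -35.1 -35.2 -35.3
 -37.2 -37.4] 0.0376
top [-26.8 -27.  -28.  -28.2 -28.3 -28.5 -28.5 -28.6 -29.  -29.1 -29.3 -29.4
 -29.5 -29.5] 0.0322
[16.   1.7 30.9] [-0.09  0.02 -0.17]
[ 9.6  1.8 37.2] [-0.09  0.02 -0.17]
```

servo_tool(
  motion=[
    {"tx": 0.008,"ty": 0.001,"tz": 0.015,"wx": 0,"wy": 0,"wz": 0,"grip": 30},
    {"tx": 0.016,"ty": 0.002,"tz": 0.025,"wx": 0,"wy": 0,"wz": 0,"grip": 30},
    {"tx": 0.016,"ty": 0.002,"tz": 0.031,"wx": 0,"wy": 0,"wz": 0,"grip": 30},
    {"tx": 0.016,"ty": 0.002,"tz": 0.031,"wx": 0,"wy": 0,"wz": 0,"grip": 30},
    {"tx": 0.016,"ty": 0.002,"tz": 0.031,"wx": 0,"wy": 0,"wz": 0,"grip": 30},
  ],
)

```text
time_s: 9.6
tcp_pos: [0.4606, -0.1291, 0.0028]
orientation: [-0.206, 0.78, 0.496, 0.322]
wrist_force: [0.0, -0.0, -0.3]
width: 0.301
grip_force: 0.0
```

```bash
python3 - <<'E'
import st
from h import *
tip()
a=cur(); h=np.array([np.cos(np.radians(65)),np.sin(np.radians(65))]); F=np.array([.486,-.0733])
rel(a,pose(*(F-.08*h),.022,65,45)); rel(a,pose(*(F-.08*h),.013,65,45)); rel(a,pose(*(F-.04*h),.013,65,45))
E
python3 fl.py .486 -.073
```

```text
9.6 p [ 0.4606 -0.1291  0.0028] head 64.8 tilt 44.9 roll -0.2 j [-1.02  0.41  1.95  0.65  1.34 -0.92] f [ 0.  -0.  -0.3] w 0.3
scene [-30.3 -30.4 -30.6 -32.5 -32.6 -32.9 -32.9 -34.8 -34.9 -35.  -35.1 -35.2
 -35.3 -37.2] 0.03
top [-26.3 -26.9 -27.1 -27.1 -27.2 -27.3 -27.9 -28.  -28.1 -28.3 -28.3 -28.6
 -28.8 -29. ] 0.0196
[ 0.7 -1.   0.8] [-0.01  0.08 -0.16]
[-5.6 -1.   7.2] [-0.01  0.08 -0.16]
[22.7 -1.1 35.4] [-0.01  0.08 -0.16]
9.7 p [ 0.4607 -0.1299  0.003 ] head 64.8 tilt 44.9 roll -0.1 j [-1.02  0.41  1.94  0.65  1.34 -0.92] f [ 0.3 -0.3 -0.4] w 0.3
((array([ 0.4834, -0.0742]), np.float64(0.0009)), np.int64(493), 'cap', array([ 0.485 , -0.0721]), np.int64(98))
((array([ 0.4862, -0.0736]), np.float64(0.0002)), np.int64(162), 'cap', array([ 0.4861, -0.0729]), np.int64(228))
```

servo_tool(
  motion=[
    {"tx": -0.002,"ty": -0.001,"tz": 0.004,"wx": 0,"wy": 0,"wz": 0,"grip": 30},
    {"tx": -0.002,"ty": -0.001,"tz": 0.0095,"wx": 0,"wy": 0,"wz": 0,"grip": 30},
    {"tx": 0.006,"ty": -0.001,"tz": 0.0175,"wx": 0,"wy": 0,"wz": 0,"grip": 30},
    {"tx": 0.014,"ty": -0.001,"tz": 0.0255,"wx": 0,"wy": 0,"wz": 0,"grip": 30},
    {"tx": 0.02,"ty": -0.001,"tz": 0.0315,"wx": 0,"wy": 0,"wz": 0,"grip": 30},
    {"tx": 0.025,"ty": -0.001,"tz": 0.0365,"wx": 0,"wy": 0,"wz": 0,"grip": 30},
    {"tx": 0.029,"ty": -0.001,"tz": 0.0405,"wx": 0,"wy": 0,"wz": 0,"grip": 30},
    {"tx": 0.032,"ty": -0.001,"tz": 0.0435,"wx": 0,"wy": 0,"wz": 0,"grip": 30},
  ],
)

```text
time_s: 10.6
tcp_pos: [0.4825, -0.0803, -0.0053]
orientation: [-0.206, 0.78, 0.496, 0.322]
wrist_force: [-1.2, -1.9, 0.0]
width: 0.302
grip_force: 1.1
```

```bash
cat >> fl.py <<'E'
P,R=cur(); print("tip",(P-L*R[:,2]).round(4))
E
python3 fl.py .488 -.068
```

```text
10.6 p [ 0.4825 -0.0803 -0.0053] head 64.8 tilt 44.9 roll -0.1 j [-0.93  0.4   1.99  0.71  1.28 -0.89] f [-1.2 -1.9  0. ] w 0.3
((array([ 0.4836, -0.0739]), np.float64(0.0009)), np.int64(498), 'cap', array([ 0.4849, -0.0719]), np.int64(94))
((array([ 0.4864, -0.0731]), np.float64(0.0002)), np.int64(162), 'cap', array([ 0.4864, -0.0722]), np.int64(221))
tip [ 0.4744 -0.0977  0.0139]
```

Contact is now low and exactly where planned. I push.

servo_tool(
  motion=[
    {"tx": 0.002,"ty": 0,"tz": 0.002,"wx": 0,"wy": 0,"wz": 0,"grip": 30},
    {"tx": 0.005,"ty": 0,"tz": 0.005,"wx": 0,"wy": 0,"wz": 0,"grip": 30},
    {"tx": 0.008,"ty": 0,"tz": 0.008,"wx": 0,"wy": 0,"wz": 0,"grip": 30},
    {"tx": 0.011,"ty": 0,"tz": 0.011,"wx": 0,"wy": 0,"wz": 0,"grip": 30},
    {"tx": 0.014,"ty": 0,"tz": 0.014,"wx": 0,"wy": 0,"wz": 0,"grip": 30},
    {"tx": 0.017,"ty": 0,"tz": 0.017,"wx": 0,"wy": 0,"wz": 0,"grip": 30},
    {"tx": 0.02,"ty": 0,"tz": 0.02,"wx": 0,"wy": 0,"wz": 0,"grip": 30},
    {"tx": 0.023,"ty": 0,"tz": 0.023,"wx": 0,"wy": 0,"wz": 0,"grip": 30},
  ],
)

```text
time_s: 11.5
tcp_pos: [0.4963, -0.051, -0.0053]
orientation: [-0.206, 0.78, 0.496, 0.322]
wrist_force: [-1.1, -2.1, 1.2]
width: 0.303
grip_force: 1.0
```

```bash
python3 fl.py .5 -.044; python3 - <<'E'
from h import *
a=cur(); h=np.array([np.cos(np.radians(65)),np.sin(np.radians(65))]); F=np.array([.486,-.0733])
rel(a,pose(*(F+.178*h),.014,65,45))
E
```

```text
11.5 p [ 0.4963 -0.051  -0.0053] head 64.8 tilt 44.9 roll -0.1 j [-0.86  0.39  2.01  0.75  1.25 -0.86] f [-1.1 -2.1  1.2] w 0.3
((array([ 0.4977, -0.0449]), np.float64(0.001)), np.int64(490), 'cap', array([ 0.4989, -0.0429]), np.int64(105))
((array([ 0.4997, -0.0438]), np.float64(0.003)), np.int64(104), 'cap', array([ 0.5004, -0.0428]), np.int64(218))
tip [ 0.4882 -0.0679  0.0138]
[122.    0.2 121.6] [-0.06  0.04 -0.15]
```

servo_tool(
  motion=[
    {"tx": 0.004,"ty": 0,"tz": 0.004,"wx": 0,"wy": 0,"wz": 0,"grip": 30},
    {"tx": 0.0085,"ty": 0,"tz": 0.0085,"wx": 0,"wy": 0,"wz": 0,"grip": 30},
    {"tx": 0.013,"ty": 0,"tz": 0.013,"wx": 0,"wy": 0,"wz": 0,"grip": 30},
    {"tx": 0.0175,"ty": 0,"tz": 0.0175,"wx": 0,"wy": 0,"wz": 0,"grip": 30},
    {"tx": 0.022,"ty": 0,"tz": 0.022,"wx": 0,"wy": 0,"wz": 0,"grip": 30},
    {"tx": 0.0265,"ty": 0,"tz": 0.0265,"wx": 0,"wy": 0,"wz": 0,"grip": 30},
    {"tx": 0.031,"ty": 0,"tz": 0.031,"wx": 0,"wy": 0,"wz": 0,"grip": 30},
    {"tx": 0.035,"ty": 0,"tz": 0.035,"wx": 0,"wy": 0,"wz": 0,"grip": 30},
  ],
)

```text
time_s: 12.4
tcp_pos: [0.5173, -0.0059, -0.0054]
orientation: [-0.206, 0.78, 0.496, 0.322]
wrist_force: [-1.3, -2.7, 1.7]
width: 0.302
grip_force: 1.2
```

```bash
python3 fl.py .521 .001
```

```text
12.4 p [ 0.5173 -0.0059 -0.0054] head 64.8 tilt 44.9 roll -0.1 j [-0.76  0.38  2.02  0.8   1.19 -0.81] f [-1.3 -2.7  1.7] w 0.3
((array([5.186e-01, 1.000e-04]), np.float64(0.001)), np.int64(477), 'cap', array([0.5199, 0.0022]), np.int64(110))
((array([ 0.517 , -0.0072]), np.float64(0.0032)), np.int64(48), 'cap', array([0.5218, 0.0023]), np.int64(212))
tip [ 0.5091 -0.0229  0.0138]
```

servo_tool(
  motion=[
    {"tx": 0.004,"ty": 0,"tz": 0.004,"wx": 0,"wy": 0,"wz": 0,"grip": 30},
    {"tx": 0.0085,"ty": 0,"tz": 0.0085,"wx": 0,"wy": 0,"wz": 0,"grip": 30},
    {"tx": 0.013,"ty": 0,"tz": 0.013,"wx": 0,"wy": 0,"wz": 0,"grip": 30},
    {"tx": 0.0175,"ty": 0,"tz": 0.0175,"wx": 0,"wy": 0,"wz": 0,"grip": 30},
    {"tx": 0.022,"ty": 0,"tz": 0.022,"wx": 0,"wy": 0,"wz": 0,"grip": 30},
    {"tx": 0.0265,"ty": 0,"tz": 0.0265,"wx": 0,"wy": 0,"wz": 0,"grip": 30},
    {"tx": 0.031,"ty": 0,"tz": 0.031,"wx": 0,"wy": 0,"wz": 0,"grip": 30},
    {"tx": 0.035,"ty": 0,"tz": 0.035,"wx": 0,"wy": 0,"wz": 0,"grip": 30},
  ],
)

```text
time_s: 13.3
tcp_pos: [0.5382, 0.0389, -0.0054]
orientation: [-0.206, 0.78, 0.496, 0.322]
wrist_force: [-0.9, -1.8, 0.9]
width: 0.3
grip_force: 1.2
```

```bash
python3 fl.py .542 .046; python3 - <<'E'
from h import *
a=cur(); h=np.array([np.cos(np.radians(65)),np.sin(np.radians(65))]); F=np.array([.486,-.0733])
rel(a,pose(*(F+.178*h),.014,65,45))
E
```

```text
13.3 p [ 0.5382  0.0389 -0.0054] head 64.8 tilt 44.9 roll -0.1 j [-0.66  0.37  2.03  0.86  1.14 -0.76] f [-0.9 -1.8  0.9] w 0.3
((array([0.5396, 0.0449]), np.float64(0.0011)), np.int64(463), 'cap', array([0.541 , 0.0468]), np.int64(122))
((array([0.5391, 0.0378]), np.float64(0.0029)), np.int64(66), 'cap', array([0.5424, 0.0467]), np.int64(206))
tip [0.5301 0.0219 0.0137]
[51.9  0.2 51.4] [-0.07  0.04 -0.14]
```

servo_tool(
  motion=[
    {"tx": 0.004,"ty": 0,"tz": 0.004,"wx": 0,"wy": 0,"wz": 0,"grip": 30},
    {"tx": 0.0085,"ty": 0,"tz": 0.0085,"wx": 0,"wy": 0,"wz": 0,"grip": 30},
    {"tx": 0.013,"ty": 0,"tz": 0.013,"wx": 0,"wy": 0,"wz": 0,"grip": 30},
    {"tx": 0.0175,"ty": 0,"tz": 0.0175,"wx": 0,"wy": 0,"wz": 0,"grip": 30},
    {"tx": 0.022,"ty": 0,"tz": 0.022,"wx": 0,"wy": 0,"wz": 0,"grip": 30},
    {"tx": 0.0265,"ty": 0,"tz": 0.0265,"wx": 0,"wy": 0,"wz": 0,"grip": 30},
    {"tx": 0.031,"ty": 0,"tz": 0.031,"wx": 0,"wy": 0,"wz": 0,"grip": 30},
    {"tx": 0.035,"ty": 0,"tz": 0.035,"wx": 0,"wy": 0,"wz": 0,"grip": 30},
  ],
)

```text
time_s: 14.2
tcp_pos: [0.5592, 0.0837, -0.0055]
orientation: [-0.206, 0.78, 0.496, 0.322]
wrist_force: [-1.0, -1.6, 0.5]
width: 0.303
grip_force: 1.3
```

servo_tool(
  motion=[
    {"tx": 0.004,"ty": 0,"tz": 0.004,"wx": 0,"wy": 0,"wz": 0,"grip": 30},
    {"tx": 0.008,"ty": 0,"tz": 0.008,"wx": 0,"wy": 0,"wz": 0,"grip": 30},
    {"tx": 0.012,"ty": 0,"tz": 0.012,"wx": 0,"wy": 0,"wz": 0,"grip": 30},
    {"tx": 0.015,"ty": 0,"tz": 0.015,"wx": 0,"wy": 0,"wz": 0,"grip": 30},
    {"tx": 0.017,"ty": 0,"tz": 0.017,"wx": 0,"wy": 0,"wz": 0,"grip": 30},
    {"tx": 0.019,"ty": 0,"tz": 0.019,"wx": 0,"wy": 0,"wz": 0,"grip": 30},
  ],
)

```text
time_s: 14.8
tcp_pos: [0.5706, 0.1077, -0.0055]
orientation: [-0.206, 0.78, 0.496, 0.322]
wrist_force: [-0.8, -2.2, 1.6]
width: 0.3
grip_force: 1.3
```

```bash
python3 fl.py .574 .115; python3 - <<'E'
from h import *
a=cur(); u=lambda d:np.array([np.cos(np.radians(d)),np.sin(np.radians(d))]); F=np.array([.574,.1145])
rel(a,pose(*(F-.06*u(65)),.014,65,45))
for hd in(40,15,-10): rel(a,pose(*(F-.06*u(hd)),.014,hd,45))
E
```

```text
14.8 p [ 0.5706  0.1077 -0.0055] head 64.8 tilt 44.9 roll -0.1 j [-0.5   0.39  2.    0.94  1.06 -0.67] f [-0.8 -2.2  1.6] w 0.3
((array([0.5719, 0.1136]), np.float64(0.0009)), np.int64(437), 'cap', array([0.5728, 0.1153]), np.int64(130))
((array([0.5749, 0.114 ]), np.float64(0.0034)), np.int64(172), 'cap', array([0.5744, 0.1142]), np.int64(203))
tip [0.5625 0.0905 0.0136]
[-23.3   0.4 -23.9] [-0.05  0.05 -0.16]
[-20.7 -16.9 -21.1] [-17.72   0.08  17.53]
[-13.1 -31.  -13.5] [-35.38   0.11  35.22]
[ -2.  -39.2  -2.4] [-53.04   0.14  52.91]
```

servo_tool(
  motion=[
    {"tx": -0.012,"ty": 0,"tz": -0.012,"wx": 0,"wy": 0,"wz": 0,"grip": 30},
    {"tx": -0.023,"ty": 0,"tz": -0.024,"wx": 0,"wy": 0,"wz": 0,"grip": 30},
    {"tx": -0.023,"ty": -0.006,"tz": -0.023,"wx": -5.9,"wy": 0,"wz": 5.9,"grip": 30},
    {"tx": -0.022,"ty": -0.0115,"tz": -0.022,"wx": -11.8,"wy": 0,"wz": 11.7,"grip": 30},
    {"tx": -0.021,"ty": -0.017,"tz": -0.021,"wx": -17.7,"wy": 0,"wz": 17.6,"grip": 30},
    {"tx": -0.0185,"ty": -0.022,"tz": -0.019,"wx": -23.6,"wy": 0,"wz": 23.4,"grip": 30},
    {"tx": -0.016,"ty": -0.027,"tz": -0.016,"wx": -29.5,"wy": 0,"wz": 29.3,"grip": 30},
    {"tx": -0.013,"ty": -0.031,"tz": -0.0135,"wx": -35.4,"wy": 0,"wz": 35.2,"grip": 30},
  ],
)

```text
time_s: 15.7
tcp_pos: [0.5332, 0.1031, -0.0054]
orientation: [-0.048, 0.917, 0.117, 0.379]
wrist_force: [1.2, 1.9, 0.8]
width: 0.297
grip_force: 0.0
```

```bash
python3 fl.py .574 .115; python3 - <<'E'
from h import *
a=cur(); u=lambda d:np.array([np.cos(np.radians(d)),np.sin(np.radians(d))]); F=np.array([.574,.1145])
for hd in(15,3,-10): rel(a,pose(*(F-.06*u(hd)),.014,hd,45))
E
```

```text
15.7 p [ 0.5332  0.1031 -0.0054] head 14.5 tilt 44.9 roll 0.0 j [-0.28 -0.01  2.5   1.72  0.37 -0.55] f [1.2 1.9 0.8] w 0.3
((array([0.572, 0.114]), np.float64(0.0006)), np.int64(431), 'cap', array([0.573 , 0.1154]), np.int64(131))
((array([0.575 , 0.1148]), np.float64(0.0002)), np.int64(128), 'cap', array([0.5744, 0.1144]), np.int64(201))
tip [0.5128 0.103  0.0129]
[2.3 4.8 0.7] [-0.2   0.19  0.12]
[ 3.  -3.7  1.3] [-8.67  0.2   8.62]
[  5.1 -12.5   3.4] [-17.85   0.2   17.82]
```

```bash
python3 - <<'E'
from h import *
P,R=cur()
for n in("scene","top"):
    w=cloud(read_camera(n)); q=(w-P)@R*1000
    m=(w[...,2]>.03)&(abs(q[...,0])<60)&(abs(q[...,1])<110)&(q[...,2]>-200)&(np.hypot(w[...,0]-.574,w[...,1]-.1145)>.03)
    k=q[m]
    for z in range(-180,-20,8):
        s=k[(k[:,2]>=z)&(k[:,2]<z+8)]
        if len(s)>3: print(n,z,len(s),"x",s[:,0].min().round(),s[:,0].max().round(),"y",s[:,1].min().round(),s[:,1].max().round())
a=cur(); u=lambda d:np.array([np.cos(np.radians(d)),np.sin(np.radians(d))]); F=np.array([.574,.1145])
rel(a,pose(*(F-.075*u(0)),.035,0,30)); rel(a,pose(*(F-.075*u(-10)),.035,-10,30))
E
```

```text
scene -180 132 x -19.0 26.0 y -41.0 17.0
scene -172 146 x -25.0 27.0 y -41.0 16.0
scene -164 594 x -30.0 34.0 y -95.0 93.0
scene -156 338 x -24.0 34.0 y -95.0 93.0
scene -148 283 x -26.0 34.0 y -93.0 92.0
scene -140 395 x -29.0 34.0 y -87.0 86.0
scene -132 327 x -31.0 34.0 y -87.0 86.0
scene -124 140 x -58.0 33.0 y -87.0 86.0
scene -116 81 x -57.0 18.0 y -44.0 86.0
scene -108 108 x -50.0 14.0 y -33.0 94.0
scene -100 114 x -45.0 14.0 y -33.0 86.0
scene -92 86 x -40.0 14.0 y -32.0 79.0
scene -84 75 x -10.0 13.0 y -31.0 30.0
scene -76 74 x -9.0 14.0 y -30.0 29.0
scene -68 70 x -12.0 13.0 y -30.0 30.0
scene -60 60 x -7.0 13.0 y -29.0 29.0
scene -52 54 x 4.0 12.0 y -28.0 28.0
scene -44 9 x 8.0 11.0 y -25.0 26.0
top -180 155 x -12.0 27.0 y -38.0 19.0
top -172 184 x -14.0 28.0 y -38.0 19.0
top -164 1430 x -30.0 35.0 y -93.0 97.0
top -156 660 x -22.0 35.0 y -92.0 97.0
top -148 224 x -16.0 35.0 y -89.0 94.0
top -140 561 x -26.0 36.0 y -88.0 94.0
top -132 463 x -26.0 36.0 y -83.0 88.0
top -124 119 x -60.0 35.0 y -83.0 107.0
top -116 32 x -60.0 30.0 y -80.0 107.0
top -108 15 x -54.0 15.0 y -24.0 101.0
top -100 61 x -5.0 14.0 y -29.0 34.0
top -92 103 x -41.0 15.0 y -29.0 69.0
top -84 68 x -4.0 14.0 y -28.0 33.0
top -76 64 x -6.0 14.0 y -27.0 32.0
top -68 65 x -7.0 14.0 y -27.0 31.0
top -60 52 x -2.0 13.0 y -26.0 31.0
top -52 50 x 6.0 14.0 y -26.0 30.0
top -44 30 x 9.0 14.0 y -26.0 29.0
[ -1.5 -15.  -24.8] [ -9.23 -14.87  12.23]
[  1.1 -25.1 -22.2] [-15.33 -14.72  20.19]
```

```bash
python3 - <<'E'
from h import *
a=cur(); u=lambda d:np.array([np.cos(np.radians(d)),np.sin(np.radians(d))]); F=np.array([.574,.1145])
rel(a,pose(*(F-.08*u(14.5)),.035,14.5,25)); rel(a,pose(*(F-.08*u(-10)),.03,-10,25))
E
```

```text
[ -8.9   0.2 -30.5] [ -0.36 -19.94   0.71]
[ -7.7 -28.1 -22.4] [-14.47 -19.64  20.88]
```

servo_tool(
  motion=[
    {"tx": -0.009,"ty": 0,"tz": -0.03,"wx": 0,"wy": -10,"wz": 0.5,"grip": 25},
    {"tx": -0.009,"ty": 0,"tz": -0.03,"wx": 0,"wy": -20,"wz": 0.5,"grip": 25},
    {"tx": -0.009,"ty": 0,"tz": -0.03,"wx": 0,"wy": -20,"wz": 0.5,"grip": 25},
    {"tx": -0.008,"ty": -0.028,"tz": -0.022,"wx": -14.5,"wy": -19.6,"wz": 20.9,"grip": 25},
    {"tx": -0.008,"ty": -0.028,"tz": -0.022,"wx": -14.5,"wy": -19.6,"wz": 20.9,"grip": 25},
    {"tx": -0.008,"ty": -0.028,"tz": -0.022,"wx": -14.5,"wy": -19.6,"wz": 20.9,"grip": 25},
    {"tx": -0.008,"ty": -0.028,"tz": -0.022,"wx": -14.5,"wy": -19.6,"wz": 20.9,"grip": 25},
    {"tx": -0.008,"ty": -0.028,"tz": -0.022,"wx": -14.5,"wy": -19.6,"wz": 20.9,"grip": 25},
  ],
)

```text
time_s: 16.7
tcp_pos: [0.5032, 0.1244, 0.0001]
orientation: [-0.031, 0.968, 0.024, 0.249]
wrist_force: [0.2, -0.1, 0.6]
width: 0.252
grip_force: 0.0
```

```bash
python3 fl.py .574 .115; python3 - <<'E'
from h import *
a=cur(); u=lambda d:np.array([np.cos(np.radians(d)),np.sin(np.radians(d))]); F=np.array([.574,.1145])
for d,z in((-.08,.03),(-.08,.012),(-.036,.012),(.064,.012)):rel(a,pose(*(F+d*u(-10)),z,-10,25))
tip()
E
```

```text
16.7 p [5.032e-01 1.244e-01 1.000e-04] head 2.1 tilt 29.0 roll -2.8 j [-0.06 -0.08  2.37  0.29  0.37  1.21] f [ 0.2 -0.1  0.6] w 0.25
((array([0.572, 0.114]), np.float64(0.0006)), np.int64(437), 'cap', array([0.5731, 0.1154]), np.int64(134))
((array([0.575 , 0.1148]), np.float64(0.0002)), np.int64(126), 'cap', array([0.5745, 0.1146]), np.int64(199))
tip [0.4914 0.1234 0.0246]
[ 4.  -1.1 -2.8] [-8.77 -3.72 11.05]
[-4.7 -0.2 12.9] [-8.77 -3.72 11.05]
[32.9 10.3 33.2] [-8.77 -3.72 11.05]
[118.3  34.2  79.4] [-8.77 -3.72 11.05]
scene [-27.4 -28.8 -29.1 -29.2 -29.3 -30.6 -30.9 -31.2 -31.4 -31.5 -31.7 -31.9
 -32.  -32. ] 0.0228
top [-26.9 -27.2 -27.8 -27.9 -28.2 -28.3 -28.4 -29.  -29.1 -29.1 -29.3 -29.6
 -30.5 -30.5] 0.0244
```

Good; the joints are comfortable. I finish turning and lower the hand.

servo_tool(
  motion=[
    {"tx": 0.004,"ty": -0.001,"tz": -0.003,"wx": -4.4,"wy": -1.9,"wz": 5.5,"grip": 25},
    {"tx": 0.004,"ty": -0.001,"tz": -0.003,"wx": -8.8,"wy": -3.7,"wz": 11,"grip": 25},
    {"tx": 0.004,"ty": -0.001,"tz": -0.003,"wx": -8.8,"wy": -3.7,"wz": 11,"grip": 25},
    {"tx": -0.001,"ty": -0.001,"tz": 0.006,"wx": -8.8,"wy": -3.7,"wz": 11,"grip": 25},
    {"tx": -0.005,"ty": 0,"tz": 0.013,"wx": -8.8,"wy": -3.7,"wz": 11,"grip": 25},
    {"tx": -0.005,"ty": 0,"tz": 0.013,"wx": -8.8,"wy": -3.7,"wz": 11,"grip": 25},
  ],
)

```text
time_s: 17.5
tcp_pos: [0.5025, 0.1271, -0.0158]
orientation: [0.018, 0.973, -0.084, 0.213]
wrist_force: [-0.0, -0.3, -0.2]
width: 0.249
grip_force: 0.0
```

```bash
python3 fl.py .574 .115; python3 - <<'E'
from h import *
a=cur(); u=lambda d:np.array([np.cos(np.radians(d)),np.sin(np.radians(d))]); F=np.array([.574,.1145])
for d in(-.08,-.038,-.03,0,.064):rel(a,pose(*(F+d*u(-10)),.012,-10,25))
E
```

```text
17.5 p [ 0.5025  0.1271 -0.0158] head -9.9 tilt 24.7 roll -0.0 j [ 0.09  0.04  2.26 -0.26  0.43  2.04] f [-0.  -0.3 -0.2] w 0.25
((array([0.5721, 0.114 ]), np.float64(0.0006)), np.int64(433), 'cap', array([0.573 , 0.1155]), np.int64(131))
((array([0.575 , 0.1148]), np.float64(0.0002)), np.int64(127), 'cap', array([0.5745, 0.1144]), np.int64(199))
tip [0.4922 0.129  0.0099]
[ 3.7  0.1 -0.6] [-0.07  0.14  0.01]
[41.9  0.2 17.1] [-0.07  0.14  0.01]
[49.1  0.2 20.4] [-0.07  0.14  0.01]
[76.3  0.2 33.1] [-0.07  0.14  0.01]
[134.4   0.2  60. ] [-0.07  0.14  0.01]
```

servo_tool(
  motion=[
    {"tx": 0.014,"ty": 0,"tz": 0.004,"wx": 0,"wy": 0,"wz": 0,"grip": 25},
    {"tx": 0.028,"ty": 0,"tz": 0.0105,"wx": 0,"wy": 0,"wz": 0,"grip": 25},
    {"tx": 0.038,"ty": 0,"tz": 0.015,"wx": 0,"wy": 0,"wz": 0,"grip": 25},
    {"tx": 0.042,"ty": 0,"tz": 0.017,"wx": 0,"wy": 0,"wz": 0,"grip": 25},
    {"tx": 0.0455,"ty": 0,"tz": 0.0187,"wx": 0,"wy": 0,"wz": 0,"grip": 25},
    {"tx": 0.049,"ty": 0,"tz": 0.0203,"wx": 0,"wy": 0,"wz": 0,"grip": 25},
    {"tx": 0.0525,"ty": 0,"tz": 0.022,"wx": 0,"wy": 0,"wz": 0,"grip": 25},
    {"tx": 0.056,"ty": 0,"tz": 0.0236,"wx": 0,"wy": 0,"wz": 0,"grip": 25},
  ],
)

```text
time_s: 18.4
tcp_pos: [0.5634, 0.1175, -0.012]
orientation: [0.018, 0.973, -0.085, 0.215]
wrist_force: [-2.9, -0.3, 0.0]
width: 0.25
grip_force: 1.2
```

```bash
python3 fl.py .581 .113; python3 - <<'E'
from h import *
a=cur(); u=lambda d:np.array([np.cos(np.radians(d)),np.sin(np.radians(d))]); F=np.array([.574,.1145])
for d in(0,.05,.064):rel(a,pose(*(F+d*u(-10)),.012,-10,25))
E
```

```text
18.4 p [ 0.5634  0.1175 -0.012 ] head -10.0 tilt 24.9 roll -0.1 j [ 0.05  0.16  2.12 -0.22  0.45  1.98] f [-2.9 -0.3  0. ] w 0.25
((array([0.5795, 0.1132]), np.float64(0.0015)), np.int64(467), 'cap', array([0.5807, 0.1144]), np.int64(128))
((array([0.5813, 0.1151]), np.float64(0.004)), np.int64(210), 'cap', array([0.5845, 0.113 ]), np.int64(198))
tip [0.5529 0.1193 0.0129]
[19.2  1.2  9.9] [-0.09  0.03 -0.  ]
[64.6  1.2 31. ] [-0.09  0.03 -0.  ]
[77.3  1.2 36.9] [-0.09  0.03 -0.  ]
```

servo_tool(
  motion=[
    {"tx": 0.004,"ty": 0,"tz": 0.002,"wx": 0,"wy": 0,"wz": 0,"grip": 25},
    {"tx": 0.0085,"ty": 0,"tz": 0.004,"wx": 0,"wy": 0,"wz": 0,"grip": 25},
    {"tx": 0.013,"ty": 0,"tz": 0.006,"wx": 0,"wy": 0,"wz": 0,"grip": 25},
    {"tx": 0.0175,"ty": 0.0005,"tz": 0.0085,"wx": 0,"wy": 0,"wz": 0,"grip": 25},
    {"tx": 0.022,"ty": 0.0005,"tz": 0.0105,"wx": 0,"wy": 0,"wz": 0,"grip": 25},
    {"tx": 0.0265,"ty": 0.001,"tz": 0.0127,"wx": 0,"wy": 0,"wz": 0,"grip": 25},
    {"tx": 0.031,"ty": 0.001,"tz": 0.0147,"wx": 0,"wy": 0,"wz": 0,"grip": 25},
    {"tx": 0.035,"ty": 0.001,"tz": 0.0167,"wx": 0,"wy": 0,"wz": 0,"grip": 25},
  ],
)

```text
time_s: 19.3
tcp_pos: [0.6026, 0.1096, -0.0117]
orientation: [0.018, 0.973, -0.085, 0.216]
wrist_force: [-1.9, 0.3, -0.5]
width: 0.248
grip_force: 0.9
```

```bash
python3 fl.py .62 .107
```

```text
19.3 p [ 0.6026  0.1096 -0.0117] head -10.0 tilt 25.0 roll -0.1 j [ 0.03  0.24  2.02 -0.19  0.46  1.93] f [-1.9  0.3 -0.5] w 0.25
((array([0.6188, 0.1053]), np.float64(0.0019)), np.int64(457), 'cap', array([0.62  , 0.1064]), np.int64(133))
((array([0.6223, 0.1064]), np.float64(0.0039)), np.int64(253), 'cap', array([0.6238, 0.1051]), np.int64(196))
tip [0.5918 0.1115 0.0131]
```

servo_tool(
  motion=[
    {"tx": 0.004,"ty": 0,"tz": 0.002,"wx": 0,"wy": 0,"wz": 0,"grip": 25},
    {"tx": 0.0085,"ty": 0,"tz": 0.004,"wx": 0,"wy": 0,"wz": 0,"grip": 25},
    {"tx": 0.013,"ty": 0,"tz": 0.006,"wx": 0,"wy": 0,"wz": 0,"grip": 25},
    {"tx": 0.0175,"ty": 0,"tz": 0.0082,"wx": 0,"wy": 0,"wz": 0,"grip": 25},
    {"tx": 0.022,"ty": 0,"tz": 0.0103,"wx": 0,"wy": 0,"wz": 0,"grip": 25},
    {"tx": 0.026,"ty": 0,"tz": 0.0122,"wx": 0,"wy": 0,"wz": 0,"grip": 25},
    {"tx": 0.03,"ty": 0,"tz": 0.014,"wx": 0,"wy": 0,"wz": 0,"grip": 25},
    {"tx": 0.033,"ty": 0,"tz": 0.0154,"wx": 0,"wy": 0,"wz": 0,"grip": 25},
  ],
)

```text
time_s: 20.2
tcp_pos: [0.6384, 0.1033, -0.0117]
orientation: [0.018, 0.973, -0.085, 0.216]
wrist_force: [-2.2, 0.4, 1.8]
width: 0.249
grip_force: 1.2
```

```bash
python3 fl.py .656 .1
```

```text
20.2 p [ 0.6384  0.1033 -0.0117] head -10.0 tilt 25.0 roll -0.1 j [ 0.02  0.31  1.93 -0.17  0.48  1.9 ] f [-2.2  0.4  1.8] w 0.25
((array([0.6546, 0.0991]), np.float64(0.0019)), np.int64(441), 'cap', array([0.6556, 0.1005]), np.int64(135))
((array([0.6581, 0.0999]), np.float64(0.003)), np.int64(271), 'cap', array([0.6581, 0.099 ]), np.int64(191))
tip [0.6274 0.1052 0.0129]
```

servo_tool(
  motion=[
    {"tx": 0.002,"ty": 0,"tz": 0.001,"wx": 0,"wy": 0,"wz": 0,"grip": 25},
    {"tx": 0.004,"ty": 0,"tz": 0.002,"wx": 0,"wy": 0,"wz": 0,"grip": 25},
    {"tx": 0.006,"ty": 0,"tz": 0.003,"wx": 0,"wy": 0,"wz": 0,"grip": 25},
    {"tx": 0.0075,"ty": 0,"tz": 0.0035,"wx": 0,"wy": 0,"wz": 0,"grip": 25},
    {"tx": 0.009,"ty": 0,"tz": 0.0042,"wx": 0,"wy": 0,"wz": 0,"grip": 25},
    {"tx": 0.01,"ty": 0,"tz": 0.0047,"wx": 0,"wy": 0,"wz": 0,"grip": 25},
    {"tx": 0.011,"ty": 0,"tz": 0.0051,"wx": 0,"wy": 0,"wz": 0,"grip": 25},
  ],
)

```text
time_s: 21.0
tcp_pos: [0.65, 0.1013, -0.0118]
orientation: [0.018, 0.973, -0.085, 0.216]
wrist_force: [-3.1, 0.6, 1.0]
width: 0.249
grip_force: 1.3
```

```bash
python3 fl.py .668 .098
```

```text
21.0 p [ 0.65    0.1013 -0.0118] head -10.0 tilt 25.0 roll -0.1 j [ 0.01  0.34  1.9  -0.17  0.48  1.89] f [-3.1  0.6  1. ] w 0.25
((array([0.6666, 0.0969]), np.float64(0.0029)), np.int64(497), 'cap', array([0.6671, 0.0988]), np.int64(138))
((array([0.6693, 0.0979]), np.float64(0.0024)), np.int64(270), 'cap', array([0.6686, 0.0972]), np.int64(189))
tip [0.6388 0.1032 0.0127]
```

servo_tool(
  motion=[
    {"tx": 0.0007,"ty": 0,"tz": 0.0003,"wx": 0,"wy": 0,"wz": 0,"grip": 25},
    {"tx": 0.0014,"ty": 0,"tz": 0.0006,"wx": 0,"wy": 0,"wz": 0,"grip": 25},
    {"tx": 0.002,"ty": 0,"tz": 0.0009,"wx": 0,"wy": 0,"wz": 0,"grip": 25},
  ],
)

```text
time_s: 21.4
tcp_pos: [0.6521, 0.1009, -0.0118]
orientation: [0.018, 0.973, -0.085, 0.216]
wrist_force: [-2.5, 0.2, 0.7]
width: 0.249
grip_force: 1.2
```

servo_tool(
  motion=[
    {"tx": 0.0005,"ty": 0,"tz": 0.0002,"wx": 0,"wy": 0,"wz": 0,"grip": 25},
    {"tx": 0.001,"ty": 0,"tz": 0.0005,"wx": 0,"wy": 0,"wz": 0,"grip": 25},
  ],
)

```text
time_s: 21.6
tcp_pos: [0.6532, 0.1007, -0.0118]
orientation: [0.018, 0.973, -0.085, 0.216]
wrist_force: [-3.4, 0.6, 0.8]
width: 0.251
grip_force: 1.5
```

servo_tool(
  motion=[
    {"tx": 0.0005,"ty": 0,"tz": 0.0002,"wx": 0,"wy": 0,"wz": 0,"grip": 25},
    {"tx": 0.001,"ty": 0,"tz": 0.0005,"wx": 0,"wy": 0,"wz": 0,"grip": 25},
  ],
)

```text
time_s: 21.8
tcp_pos: [0.6536, 0.1006, -0.0121]
orientation: [0.018, 0.973, -0.085, 0.215]
wrist_force: [-6.9, 0.3, 4.1]
width: 0.249
grip_force: 3.5
```

```bash
python3 fl.py .671 .098
```

```text
21.8 p [ 0.6536  0.1006 -0.0121] head -10.0 tilt 24.9 roll -0.1 j [ 0.01  0.34  1.89 -0.16  0.49  1.89] f [-6.9  0.3  4.1] w 0.25
((array([0.6698, 0.0964]), np.float64(0.0027)), np.int64(504), 'cap', array([0.6705, 0.0982]), np.int64(137))
((array([0.6724, 0.0973]), np.float64(0.0024)), np.int64(277), 'cap', array([0.6718, 0.0966]), np.int64(192))
tip [0.6424 0.1026 0.0124]
```

servo_tool(
  motion=[
    {"tx": 0.0006,"ty": 0,"tz": 0.0003,"wx": 0,"wy": 0,"wz": 0,"grip": 25},
    {"tx": 0.0006,"ty": 0,"tz": 0.0003,"wx": 0,"wy": 0,"wz": 0,"grip": 25},
  ],
)

```text
time_s: 22.1
tcp_pos: [0.6538, 0.1007, -0.0123]
orientation: [0.018, 0.973, -0.085, 0.214]
wrist_force: [-8.8, 1.7, 5.7]
width: 0.251
grip_force: 4.3
```

servo_tool(
  motion=[
    {"tx": -0.004,"ty": 0,"tz": -0.002,"wx": 0,"wy": 0,"wz": 0,"grip": 25},
    {"tx": -0.012,"ty": 0,"tz": -0.006,"wx": 0,"wy": 0,"wz": 0,"grip": 25},
    {"tx": -0.03,"ty": 0,"tz": -0.014,"wx": 0,"wy": 0,"wz": 0,"grip": 25},
    {"tx": -0.05,"ty": 0,"tz": -0.023,"wx": 0,"wy": 0,"wz": 0,"grip": 25},
    {"tx": -0.07,"ty": 0,"tz": -0.04,"wx": 0,"wy": 0,"wz": 0,"grip": 25},
    {"tx": -0.07,"ty": 0,"tz": -0.08,"wx": 0,"wy": 0,"wz": 0,"grip": 25},
    {"tx": -0.07,"ty": 0,"tz": -0.12,"wx": 0,"wy": 0,"wz": 0,"grip": 25},
    {"tx": -0.07,"ty": 0,"tz": -0.12,"wx": 0,"wy": 0,"wz": 0,"grip": 25},
  ],
)

```text
time_s: 22.9
tcp_pos: [0.5455, 0.121, 0.0739]
orientation: [0.017, 0.971, -0.085, 0.221]
wrist_force: [0.7, -0.1, 1.0]
width: 0.247
grip_force: 0.0
```

```bash
python3 fl.py .671 .098; python3 - <<'E'
from h import *
P=[read_camera(n) for n in("top","scene")]
for p in P:
    w=cloud(p)
    for t in("tin","cup","holder"):
        r=regions_of(t,p)
        if r: q=w[r[0]["pixels"]]; print(t,np.nanpercentile(q,[2,50,98],axis=0).round(3).tolist())
def crop(p,v,u): return cv2.resize(p["pixels"][v:v+120,u:u+80],None,fx=4.8,fy=4.8,interpolation=cv2.INTER_CUBIC)
cv2.imwrite("pics/e.png",np.hstack([crop(P[0],90,200),crop(P[1],140,190)])[...,::-1])
E
```

```text
22.9 p [0.5455 0.121  0.0739] head -10.0 tilt 25.6 roll -0.2 j [ 0.06 -0.07  2.14 -0.17  0.63  1.92] f [ 0.7 -0.1  1. ] w 0.25
((array([0.6702, 0.0962]), np.float64(0.0019)), np.int64(473), 'cap', array([0.6704, 0.0982]), np.int64(136))
((array([0.6727, 0.0968]), np.float64(0.0009)), np.int64(251), 'cap', array([0.6718, 0.0966]), np.int64(191))
tip [0.532  0.1222 0.0933]
tin [[0.644, -0.095, 0.001], [0.686, -0.04, 0.047], [0.733, 0.014, 0.049]]
cup [[0.728, 0.215, -0.0], [0.769, 0.254, 0.056], [0.794, 0.296, 0.091]]
holder [[0.755, 0.049, 0.003], [0.794, 0.077, 0.073], [0.82, 0.11, 0.186]]
tin [[0.645, -0.093, 0.008], [0.69, -0.028, 0.048], [0.732, 0.016, 0.051]]
cup [[0.728, 0.217, 0.004], [0.757, 0.238, 0.046], [0.791, 0.282, 0.093]]
holder [[0.755, -0.011, 0.001], [0.787, 0.081, 0.069], [0.817, 0.114, 0.186]]
```

View pics/e.png

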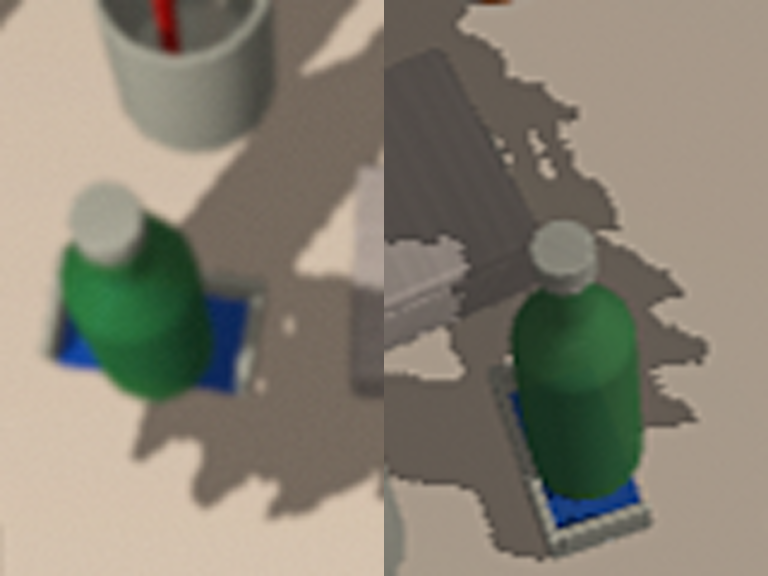

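The flask stands upright on the blue floor, at (140,330) on the left and (575,400) on the right, hard against the back rail. The tin, cup and holder are where they were, and the hand is clear.

servo_tool(
  motion=[
    {"tx": -0.02,"ty": 0,"tz": -0.03,"wx": 0,"wy": 0,"wz": 0,"grip": 25},
    {"tx": -0.02,"ty": 0,"tz": -0.05,"wx": 0,"wy": 0,"wz": 0,"grip": 25},
    {"tx": -0.02,"ty": 0,"tz": -0.05,"wx": 0,"wy": 0,"wz": 0,"grip": 25},
    {"tx": -0.02,"ty": 0,"tz": -0.05,"wx": 0,"wy": 0,"wz": 0,"grip": 25},
  ],
)

```text
time_s: 23.8
tcp_pos: [0.5044, 0.1268, 0.1044]
orientation: [0.018, 0.972, -0.085, 0.216]
wrist_force: [0.6, -0.9, -0.1]
width: 0.25
grip_force: 0.0
```

```bash
python3 -c "
from station import workorder
print(workorder.job_done())"
```

```text
the job is handed in; nothing more can be done
None
```

The large green flask stands upright and fully home against the back rail of the chrome guard, with the box, cup and brush holder where they were and the hand clear; I handed the job in at about 24 s, but no verdict was returned.

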